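Lever a stuck lid off a grinding jar

TASK

The lid of the steel grinding jar is stuck tight. Pick up the flat opening bar, put its tip into the slot in the jar's flange under the lid's edge, and press the handle down over the flange so the lid comes loose; then lay the bar down on the bench away from the jar, lift the lid off by its round grip and set it down flat, grip up, in the white tray without dropping it. Leave the beaker, the bottle and the brush alone.

Things in the scene. Friction and masses are not known exactly. Their poses are not given: they have to be found in the camera images.
- jar: Steel grinding jar 92 mm across in a grey clamp seat (base 150 x 150 x 12 mm), fixed. Origin: on its axis at bench level, z up; the slot is on its -x side, which faces the robot's left. Its round top flange is 124 mm across and 12 mm thick, flat top 130 mm above the bench; mouth 74 mm across. The lid rests on this flange, which stands out 12 mm all round beyond the lid
- jar_slot (a point): In the slot's mid-height under the lid's edge: 50 mm from the jar's axis, 126.5 mm above the bench; +x runs into the slot towards the axis, z up. The slot is a pocket in the flange's top, 22 mm wide, floor 7 mm below the flange's top, open at the rim and above for 12 mm, then roofed by the lid. A bar's tip should go about 10 mm past this point (not over 15)
- jar_fulcrum (a point): Outer edge of the slot's floor, on its centre line: 62 mm from the jar's axis, 123 mm above the bench. The bar pivots on this edge. Axes as jar_slot
- jar_mouth (a point): point on the jar's axis at the height of the flange's top (130 mm above the bench), where the lid's origin lies when it is seated; axes as jar
- lid: Round steel lid, about 0.55 kg: flange 100 mm across, 8 mm thick; round grip 50 mm across and 20 mm tall on top of it (top 28 mm above the origin); white beaded spigot below, 72 mm across, 5.5 mm deep. Origin: centre of the flange's underside, z up through the grip. Flat on a surface it rests on the spigot, origin 5.5 mm above that surface
- lid_grip (a point): Middle of the lid's grip, 18 mm above the lid's origin. A snap seal holds the lid against a straight pull of 30 to 40 N. With the bar's tip 10 mm under the lid, tipping the bar handle-down on the fulcrum 22 to 30 degrees from level lifts the edge over the slot 4 mm or so (a few N on the handle): the lid pops loose, stays 3 to 5 mm up, perhaps a little tilted, and lifts off freely
- bar: Straight opening bar, 195 mm long, 0.18 kg: black sleeve handle 95 x 20 x 16 mm, then flat steel blade 14 mm wide, 4.5 mm thick, the last 12 mm 3 mm thick. Origin: on its underside as it lies on the bench, 105 mm behind the tip; x along the bar towards the blade's tip, z up. Handle spans x -90 to +5 mm, z 0 to 16 mm; blade spans x +5 to +105 mm, centred on z = 8 mm
- bar_tip (a point): end of the bar's blade, in the middle of its thickness (105 mm ahead of the bar's origin, 8 mm above it)
- bar_grip (a point): a good place to hold the bar: in the handle, near its front, close to the centre of mass (20 mm behind the origin, 8 mm above it); 20 mm wide across the bar
- tray: Shallow white plastic tray, fixed, 190 x 190 mm outside, 16 mm high, walls and floor 4 mm thick. Origin: centre of its underside, on the bench; axes along its sides
- beaker: bystander: empty glass beaker, 68 mm across, 90 mm tall, beyond the jar. Origin: centre of its underside
- reagent_bottle: bystander: brown glass bottle, 62 mm across, 130 mm tall, beyond the jar. Origin: centre of its underside
- jar_brush: bystander: brush, 180 mm long, lying on the bench to one side. Origin: centre of its underside

How it is judged:
By the outcome, as a careful person would: the job done as asked, in the order asked, and still so for the second after the job is handed in, with the robot touching nothing.
It also fails if it takes over 72 s, if anything falls off the work surface, if the arm or the gripper's body presses on something with over 40 N, if the wrist force passes 120 N, or if a joint passes its speed limit or range.

ROBOT

A 6-joint arm with a two-finger parallel gripper is mounted at the origin on the work surface. World frame = base frame: x ahead of the robot, y to its left, z up, the work surface at z = 0. Lengths are in m, angles in degrees, forces in N, time in s.
With the tool pointing down it reaches from about 0.4 to 0.825 m from the base axis. Payload 7 kg.
Tool frame: the origin (TCP) lies midway between the tips of the shut fingers; the grasp point (between the pads) lies 19 mm behind it; z points along the fingers, y is the line along which they close (so a half turn about z gives the same grasp; the last joint's range is limited). The gripper opens to 88 mm and grips with 3 to 60 N. Pads are 19 mm wide; open, the fingers measure 130 mm over their backs; the gripper's body (78 mm by 193 mm) begins 47 mm behind the grasp point.
Start: joints at [-51.847, 20.546, 0.682, 0, -70.136, -16.507], TCP at [0.249, -0.627, 0.206] pointing down, gripper open.
Joint ranges: [-176.03, 176.03], [-82.01, 121.73], [-58.28, 71.71], [-173.87, 95.51], [-174.79, -0.11], [-173.66, 173.66]. Speed limits (degrees/s): [136.94, 136.94, 172.46, 180, 180, 180].

INTERFACE

Orientations are given as [roll, pitch, yaw] about the fixed x, y, z axes, in that order (R = Rz(yaw) Ry(pitch) Rx(roll)).
In Python, from plant import r gives the robot as it stands. The module is installed in compiled form; this text tells all that it offers.
- The arm moves only by the tool play_rows, never from a script. Its argument "rows" is a list of rows, each an object with "slide": the shift along the tool's x, y, z as a fraction of full scale, a list of three; "delta_rot": the turn, a rotation vector about the tool's x, y, z as a fraction of full scale, a list of three; "fingers": the opening, from -1 (shut) to 1 (fully open). In form: [{"slide": [x, y, z], "delta_rot": [rx, ry, rz], "fingers": fingers}, ...]. A call has 1 to 8 rows; each row shifts and turns the commanded pose from where the row before left it, along the tool's axes as they then stand; what a row does not reach is not made up. Full scale, the value 1, is 0.15 m for a shift and 0.08 rad for a turn. A row lasts 1/8 s, in which the tool goes at most 62.5 mm and 10.7 degrees, less where a joint would pass 70% of its speed; a pose out of reach is approached as far as the arm can. A call with a number of a shift or a turn outside -1 to 1 is refused whole. A call with a gripper value outside its range is refused whole. The fingers move at their own pace and stop on an object; "squeeze" is the grip in N (left out, the last holds). Time passes only in rows, so rows that do not move let the fingers close. It gives the time, the measured TCP pose, the force, the opening and the grip force at its end, in the units of the state.
- r.get_state(): the state, without advancing time (a new reading comes with each control period).
- r.capture(name): name is "scene" or "top"; returns a dict with "image" (480x640x3 uint8, blue, green, red), "fx", "fy", "cx", "cy" (pixels), "R" (3x3) and "t" (3): a world point X has camera coordinates R X + t. Camera axes: x right, y down, z forward; pixel columns grow to the right and rows downward; lengths in m; the calibration is good to about 2 mm. A picture is of the moment at which its call begins. There is no depth.
- r.close_job(): hands the job in; it is judged then, once.
The state is a dict: "time_s": time; "joints": joint angles; "qd": joint speeds; "joint_torque": joint torques, N m; "tcp_pos": TCP position; "eef_rot": TCP orientation; "contact_force": force on the tool from outside, world axes, zero at the start; "moment": the same for the moment, N m; "gripper_width": finger opening in m; "gripper_force": force on a finger pad.
Only numpy, scipy, OpenCV 4.12 (cv2) and the standard library are available. Lean on these libraries where they do the work, as an engineer would, in place of code of your own. Each camera call takes 0.05 s, during which the arm holds its last target. There are 200 camera calls.

## Working session

There is one attempt and no reset: what is moved stays moved. The work goes in short steps, Python scripts to look and compute and a tool call to move; the robot and the scene stay as the last step left them, time stands still between calls to the robot, and variables do not carry over. Pictures are saved under pics/ and viewed, at most 10 in all, crops included, and the job is handed in when it is done.

Besides the shell and the picture viewer there is one more tool, called by a JSON object that holds its "api" and its "payload", one argument or row to a line. play_rows: Moves the arm, as the interface text tells. Shift numbers are shares of 0.15 m and turn numbers shares of 0.08 rad, none past 1 either way. Its arguments: {"type":"object","properties":{"rows":{"type":"array"},"squeeze":{"type":"number"}},"required":["rows"]}

```bash
mkdir -p pics; python3 - <<'E'
from plant import r
import cv2,pickle
d={}
for n in("scene","top"):
    c=r.capture(n); d[n]=c; cv2.imwrite(f"pics/{n}0.png",c["image"]); print(n,c["fx"],c["cx"],c["cy"],c["R"],c["t"])
pickle.dump(d,open("c0.pkl","wb")); print(r.get_state())
E
```

```text
scene 522.3700743351194 310.76477599747415 245.39951755571158 [[ 0.65095767  0.75908731 -0.00636962]
 [ 0.54830179 -0.47596782 -0.68761892]
 [-0.52499453  0.44411834 -0.72604383]] [-0.37220267 -0.24283761  1.70521149]
top 556.1067281366272 332.0118456158503 239.19504576398978 [[-0.0160792  -0.99973245  0.01662785]
 [-0.99731693  0.0148481  -0.0716831 ]
 [ 0.07141703 -0.01773584 -0.99728885]] [-0.0218341   0.62564599  1.2045482 ]
{'time_s': 0.1, 'joints': array([-5.18463705e+01,  2.05869521e+01,  6.37444945e-01, -2.04103913e-02,
       -7.01341805e+01, -1.65069630e+01]), 'qd': array([ 0.01630708, -0.0556313 ,  0.1153971 ,  0.06439573, -0.00979063,
        0.06695414]), 'joint_torque': array([-2.69089411e-03, -5.84163451e+01,  2.93751258e+01,  7.01545089e+00,
        1.02048274e-02, -4.81422228e-05]), 'tcp_pos': array([ 0.24880471, -0.62695596,  0.20560027]), 'eef_rot': array([ 1.79914309e+02, -5.38375990e-03, -1.58360279e+02]), 'contact_force': array([-0.1829921 , -0.27967083, -0.55301559]), 'moment': array([ 0.0377582 , -0.00469087, -0.02705634]), 'gripper_force': 0.0, 'gripper_width': 0.08748978358733002}
```

View pics/top0.png

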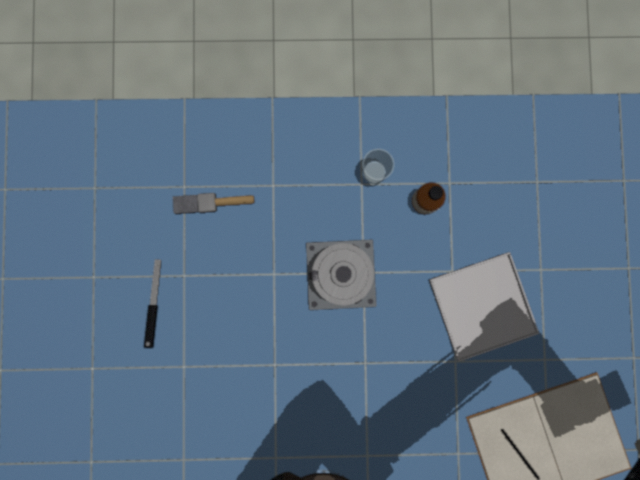

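View pics/scene0.png

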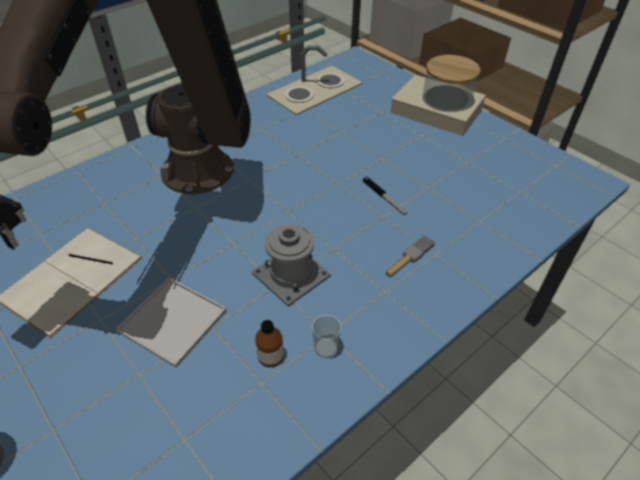

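The top view shows the bar's handle at about (151,327) with its tip at (157,262). The jar is at (343,274) with its slot to the left, and the tray is at (483,306). The scene view shows the same layout. Next I'll measure these.

```bash
cat > h.py <<'E'
import numpy as np, cv2, pickle
def ray(c,u,v,z):
    R=np.array(c["R"]);t=np.array(c["t"]);o=-R.T@t
    d=R.T@np.array([(u-c["cx"])/c["fx"],(v-c["cy"])/c["fy"],1]); return o+d*(z-o[2])/d[2]
def proj(c,X):
    p=np.array(c["R"])@np.array(X)+np.array(c["t"]); return c["fx"]*p[0]/p[2]+c["cx"],c["fy"]*p[1]/p[2]+c["cy"]
def rect(c,mask,z):
    cs,_=cv2.findContours(mask.astype(np.uint8),cv2.RETR_EXTERNAL,cv2.CHAIN_APPROX_NONE)
    k=max(cs,key=cv2.contourArea)
    P=np.array([ray(c,*q[0],z)[:2] for q in k])
    return P,cv2.minAreaRect((P*1000).astype(np.float32))
def win(m,u0,u1,v0,v1):
    o=np.zeros_like(m); o[v0:v1,u0:u1]=m[v0:v1,u0:u1]; return o
E
python3 - <<'E'
from h import *
d=pickle.load(open("c0.pkl","rb"));c=d["top"];im=c["image"]
hsv=cv2.cvtColor(im,cv2.COLOR_BGR2HSV);S=hsv[...,1];V=hsv[...,2]
print(hsv[230,220],hsv[285,154],hsv[325,151],hsv[305,470],hsv[310,510],hsv[245,312],hsv[400,320])
dark=win(V<60,135,175,250,360); nb=win(S<90,135,175,250,360)|dark
P,q=rect(c,dark,.012);print("handle",q)
ys,xs=np.nonzero(dark);hp=np.array([ray(c,x,y,.012)[:2] for x,y in zip(xs,ys)]);print(hp.mean(0))
P,q=rect(c,nb,.008);print("bar",q)
vx,vy,_,_=cv2.fitLine(P.astype(np.float32),cv2.DIST_L2,0,.01,.01).ravel();print("bardir",np.degrees(np.arctan2(vy,vx)),"xmin/max",P[P[:,0].argmin()],P[P[:,0].argmax()])
P,q=rect(c,win(S<90,425,540,245,365)&1,.016);print("tray",q)
P,q=rect(c,win(S<90,300,382,234,315),.012);print("jarbase",q)
for n,(u0,v0,s) in {"top":(293,230,100),"scene":(240,215,100)}.items():
    cv2.imwrite(f"pics/j_{n}.png",cv2.resize(d[n]["image"][v0:v0+s,u0:u0+s],(600,600),interpolation=cv2.INTER_CUBIC))
a=[cv2.imread(f"pics/j_{n}.png") for n in("top","scene")]
cv2.imwrite("pics/j.png",cv2.resize(np.hstack(a),(800,400)))
E
```

```text
[104  97 142] [  0   2 120] [120  11  24] [ 10   5 166] [ 0  3 79] [114  14  92] [106 100  74]
handle ((441.65106201171875, 369.11041259765625), (19.773290634155273, 92.51396942138672), 84.0723648071289)
[0.44285827 0.36892876]
bar ((496.6904296875, 378.93011474609375), (83.57743835449219, 193.11941528320312), 72.52779388427734)
bardir -5.5457997 xmin/max [0.39543594 0.36858534] [0.59034746 0.36115919]
tray ((477.30999755859375, -362.0211181640625), (255.04443359375, 264.35400390625), 88.38973236083984)
jarbase ((552.6844482421875, -49.610504150390625), (179.43020629882812, 176.9765167236328), 84.65505981445312)
```

View pics/j.png

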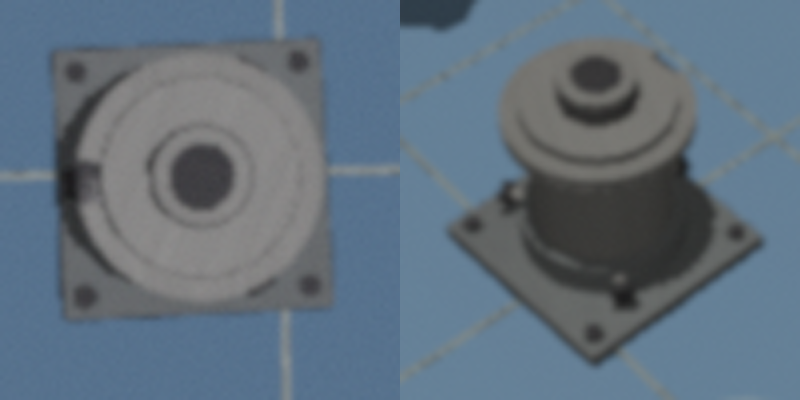

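The crops show jar base corners at about (306,243), (373,239.5), (376,306.5) and (309,310). The flange circle centre is at about (343.4,274), the grip top centre at (343.5,274.3), and the slot at (315,276), facing +y. Next I'll refine these with morphology.

```bash
python3 - <<'E'
from h import *
d=pickle.load(open("c0.pkl","rb"));c=d["top"];im=c["image"]
hsv=cv2.cvtColor(im,cv2.COLOR_BGR2HSV);S=hsv[...,1];V=hsv[...,2]
nb=cv2.morphologyEx(((S<75)).astype(np.uint8),cv2.MORPH_OPEN,np.ones((5,5)))
P,q=rect(c,win(nb,425,540,245,365),.016);print("tray",q)
P,q=rect(c,win(nb,300,382,234,315),.012);print("jarbase",q)
m=[ray(c,*p,.012)[:2] for p in((306,243),(373,239.5),(376,306.5),(309.2,310))];print(np.mean(m,0),[np.linalg.norm(m[i]-m[i-1]) for i in range(4)])
m=np.array(m);
for a,b in((0,1),(3,2),(3,0),(2,1)): e=m[b]-m[a];print(np.degrees(np.arctan2(e[1],e[0])))
print("grip",ray(c,343.5,274.25,.158),"flange",ray(c,343.4,274.1,.13),"slot",ray(c,315,275.7,.125))
# dark cap of grip centroid
dk=win(V<110,330,358,260,288);ys,xs=np.nonzero(dk);print("gripcap",xs.mean(),ys.mean(),ray(c,xs.mean(),ys.mean(),.158))
for n,w in (("top",(135,175,250,360)),("scene",(350,420,165,225))):
    c=d[n];im=c["image"];h=cv2.cvtColor(im,cv2.COLOR_BGR2HSV)
    bar=(h[...,1]<45)|(h[...,2]<60)
    o=win(bar,*w).astype(np.uint8)
    if n=="top": cv2.imwrite("pics/m.png",np.hstack([cv2.resize(o[250:360,135:175]*255,None,fx=5,fy=5,interpolation=0),cv2.resize(im[250:360,135:175],None,fx=5,fy=5)]))
    dk=win(h[...,2]<60,*w);ys,xs=np.nonzero(dk)
    G=np.array([ray(c,x,y,.012)[:2] for x,y in zip(xs,ys)]);u,s,vt=np.linalg.svd(G-G.mean(0));print(n,"handle",G.mean(0),vt[0],np.ptp((G-G.mean(0))@vt[0]),np.degrees(np.arctan(vt[0][1]/vt[0][0])))
E
```

```text
tray ((470.5460205078125, -364.9056091308594), (207.91867065429688, 199.83355712890625), 15.83031177520752)
jarbase ((548.41552734375, -49.793373107910156), (151.21583557128906, 150.58477783203125), 1.7370620965957642)
[ 0.54702101 -0.05055182] [np.float64(0.14817644622037907), np.float64(0.14940559883979), np.float64(0.148528586566852), np.float64(0.1476930380513565)]
-87.86066324288947
-87.99179662851351
1.9972762990767878
1.33680735072456
grip [ 0.54652276 -0.05046148  0.158     ] flange [ 0.5470558  -0.05131334  0.13      ] slot [0.54479679 0.00570794 0.125     ]
gripcap 341.561797752809 273.5093632958802 [ 0.54802774 -0.04669718  0.158     ]Traceback (most recent call last):
  File "<stdin>", line 17, in <module>
    return _nx.concatenate(arrs, 1, dtype=dtype, casting=casting)
           ~~~~~~~~~~~~~~~^^^^^^^^^^^^^^^^^^^^^^^^^^^^^^^^^^^^^^^
ValueError: all the input arrays must have same number of dimensions, but the array at index 0 has 2 dimension(s) and the array at index 1 has 3 dimension(s)
```

```bash
python3 - <<'E'
from h import *
d=pickle.load(open("c0.pkl","rb"))
for n,w in (("top",(135,175,250,360)),("scene",(355,410,170,215))):
    c=d[n];im=c["image"];h=cv2.cvtColor(im,cv2.COLOR_BGR2HSV)
    dk=win(h[...,2]<60,*w);ys,xs=np.nonzero(dk)
    G=np.array([ray(c,x,y,.010)[:2] for x,y in zip(xs,ys)]);u,s,vt=np.linalg.svd(G-G.mean(0));print(n,"handle",G.mean(0),vt[0],np.ptp((G-G.mean(0))@vt[0]),np.degrees(np.arctan(vt[0][1]/vt[0][0])))
    bl=win((h[...,1]<40)&(h[...,2]>=60),*w).astype(np.uint8)
    bl=cv2.morphologyEx(bl,cv2.MORPH_OPEN,np.ones((3,3)))
    ys,xs=np.nonzero(bl)
    B=np.array([ray(c,x,y,.010)[:2] for x,y in zip(xs,ys)])
    a=vt[0]*np.sign(vt[0][0]); p=(B-G.mean(0))
    print("blade",B.mean(0),len(B),"along",(p@a).min(),(p@a).max(),"dir handle->blade",np.degrees(np.arctan2(*(B.mean(0)-G.mean(0))[::-1])))
E
```

```text
top handle [0.4427048  0.36954226] [-0.99511654  0.09870703] 0.09260941954202358 -5.664720245334979
blade [0.53093065 0.36060329] 304 along -0.043229923494364594 0.14423886415406942 dir handle->blade -5.785415010979379
scene handle [0.44173929 0.37112803] [ 0.99380286 -0.11115698] 0.09013779197905873 -6.382014642645311
blade [0.53774604 0.36127677] 126 along 0.04398751773076126 0.14700145948010412 dir handle->blade -5.858620236084629
```

{"api": "play_rows", "payload": {
  "rows": [
    {"slide": [-0.26, 0.275, 0], "delta_rot": [0, 0, 0], "fingers": 1},
    {"slide": [-0.26, 0.275, 0], "delta_rot": [0, 0, 0], "fingers": 1},
    {"slide": [-0.26, 0.275, 0], "delta_rot": [0, 0, 0], "fingers": 1},
    {"slide": [-0.26, 0.275, 0], "delta_rot": [0, 0, 0], "fingers": 1},
    {"slide": [-0.26, 0.275, 0], "delta_rot": [0, 0, 0], "fingers": 1},
    {"slide": [-0.26, 0.275, 0], "delta_rot": [0, 0, 0], "fingers": 1},
    {"slide": [-0.26, 0.275, 0], "delta_rot": [0, 0, 0], "fingers": 1},
    {"slide": [-0.26, 0.275, 0], "delta_rot": [0, 0, 0], "fingers": 1}
  ]
}}

```text
time_s: 1.1
tcp_pos: [0.4174, -0.2038, 0.2065]
eef_rot: [-180.0, 0.0, -158.4]
contact_force: [0.7, -0.1, -0.4]
gripper_width: 0.0877
gripper_force: 0.0
```

{"api": "play_rows", "payload": {
  "rows": [
    {"slide": [-0.26, 0.275, 0], "delta_rot": [0, 0, 0], "fingers": 1},
    {"slide": [-0.26, 0.275, 0], "delta_rot": [0, 0, 0], "fingers": 1},
    {"slide": [-0.15, 0.36, 0], "delta_rot": [0, 0, 0], "fingers": 1},
    {"slide": [-0.15, 0.36, 0], "delta_rot": [0, 0, 0], "fingers": 1},
    {"slide": [-0.15, 0.36, 0], "delta_rot": [0, 0, 0], "fingers": 1},
    {"slide": [-0.15, 0.36, 0], "delta_rot": [0, 0, 0], "fingers": 1},
    {"slide": [-0.15, 0.36, 0], "delta_rot": [0, 0, 0], "fingers": 1},
    {"slide": [-0.15, 0.36, 0], "delta_rot": [0, 0, 0], "fingers": 1}
  ]
}}

```text
time_s: 2.1
tcp_pos: [0.4648, 0.2527, 0.2064]
eef_rot: [-180.0, -0.0, -158.3]
contact_force: [1.3, -1.2, 1.2]
gripper_width: 0.0878
gripper_force: 0.0
```

{"api": "play_rows", "payload": {
  "rows": [
    {"slide": [-0.15, 0.36, 0], "delta_rot": [0, 0, 0], "fingers": 1},
    {"slide": [-0.14, 0.36, 0], "delta_rot": [0, 0, -1], "fingers": 1},
    {"slide": [0, 0, 0], "delta_rot": [0, 0, -1], "fingers": 1},
    {"slide": [0, 0, 0], "delta_rot": [0, 0, -1], "fingers": 1},
    {"slide": [0, 0, 0], "delta_rot": [0, 0, -1], "fingers": 1},
    {"slide": [0, 0, 0], "delta_rot": [0, 0, -1], "fingers": 1},
    {"slide": [0, 0, 0], "delta_rot": [0, 0, -1], "fingers": 1},
    {"slide": [0, 0, 0], "delta_rot": [0, 0, -1], "fingers": 1}
  ]
}}

```text
time_s: 3.1
tcp_pos: [0.4656, 0.3671, 0.206]
eef_rot: [180.0, -0.0, -126.1]
contact_force: [-0.2, 0.7, -1.1]
gripper_width: 0.0871
gripper_force: 0.0
```

{"api": "play_rows", "payload": {
  "rows": [
    {"slide": [0, 0, 0], "delta_rot": [0, 0, -1], "fingers": 1},
    {"slide": [0, 0, 0], "delta_rot": [0, 0, -1], "fingers": 1},
    {"slide": [0, 0, 0], "delta_rot": [0, 0, -1], "fingers": 1},
    {"slide": [0, 0, 0], "delta_rot": [0, 0, -1], "fingers": 1},
    {"slide": [0, 0, 0], "delta_rot": [0, 0, -1], "fingers": 1},
    {"slide": [0, 0, 0], "delta_rot": [0, 0, -1], "fingers": 1},
    {"slide": [0, 0, 0], "delta_rot": [0, 0, -1], "fingers": 1},
    {"slide": [0, 0, 0], "delta_rot": [0, 0, -1], "fingers": 1}
  ]
}}

```text
time_s: 4.1
tcp_pos: [0.4656, 0.3671, 0.206]
eef_rot: [180.0, -0.0, -89.5]
contact_force: [0.6, -0.1, -0.2]
gripper_width: 0.0876
gripper_force: 0.0
```

{"api": "play_rows", "payload": {
  "rows": [
    {"slide": [0, 0, 0], "delta_rot": [0, 0, -1], "fingers": 1},
    {"slide": [0, 0, 0], "delta_rot": [0, 0, -1], "fingers": 1},
    {"slide": [0, 0, 0], "delta_rot": [0, 0, -1], "fingers": 1},
    {"slide": [0, 0, 0], "delta_rot": [0, 0, -1], "fingers": 1},
    {"slide": [0, 0, 0], "delta_rot": [0, 0, -1], "fingers": 1},
    {"slide": [0, 0, 0], "delta_rot": [0, 0, -1], "fingers": 1},
    {"slide": [0, 0, 0], "delta_rot": [0, 0, -1], "fingers": 1},
    {"slide": [0, 0, 0], "delta_rot": [0, 0, -1], "fingers": 1}
  ]
}}

```text
time_s: 5.1
tcp_pos: [0.4656, 0.3671, 0.206]
eef_rot: [180.0, -0.0, -52.8]
contact_force: [0.0, 0.4, 0.1]
gripper_width: 0.0877
gripper_force: 0.0
```

{"api": "play_rows", "payload": {
  "rows": [
    {"slide": [0, 0, 0.1], "delta_rot": [0, 0, -1], "fingers": 1},
    {"slide": [0, 0, 0.1], "delta_rot": [0, 0, -1], "fingers": 1},
    {"slide": [0, 0, 0.1], "delta_rot": [0, 0, -1], "fingers": 1},
    {"slide": [0, 0, 0.1], "delta_rot": [0, 0, -1], "fingers": 1},
    {"slide": [0, 0, 0.1], "delta_rot": [0, 0, -1], "fingers": 1},
    {"slide": [0, 0, 0.1], "delta_rot": [0, 0, -1], "fingers": 0.2},
    {"slide": [0, 0, 0.1], "delta_rot": [0, 0, -1], "fingers": 0.2},
    {"slide": [0, 0, 0.1], "delta_rot": [0, 0, -1], "fingers": 0.2}
  ]
}}

```text
time_s: 6.1
tcp_pos: [0.4656, 0.367, 0.0856]
eef_rot: [180.0, 0.0, -16.1]
contact_force: [-0.3, -0.4, -0.2]
gripper_width: 0.0631
gripper_force: 0.0
```

{"api": "play_rows", "payload": {
  "rows": [
    {"slide": [0, 0, 0.1], "delta_rot": [0, 0, -1], "fingers": 0.2},
    {"slide": [0, 0, 0.1], "delta_rot": [0, 0, -1], "fingers": 0.2},
    {"slide": [0, 0, 0.1], "delta_rot": [0, 0, -0.27], "fingers": 0.2},
    {"slide": [0, 0, 0.1], "delta_rot": [0, 0, 0], "fingers": 0.2},
    {"slide": [0, 0, 0], "delta_rot": [0, 0, 0], "fingers": 0.2}
  ]
}}

```text
time_s: 6.72
tcp_pos: [0.4652, 0.3664, 0.025]
eef_rot: [179.9, 0.1, -5.9]
contact_force: [0.4, 0.7, -0.2]
gripper_width: 0.0524
gripper_force: 0.0
```

```bash
python3 - <<'E'
from plant import r
s=r.get_state();print(s["tcp_pos"],s["eef_rot"],s["joints"])
E
```

```text
[0.46521662 0.36637997 0.02497124] [ 1.79865167e+02  8.04352719e-02 -5.92846860e+00] [ 5.71132607e+01  2.30099867e+01 -2.22657853e+01 -1.49784092e-02
 -4.48808754e+01  2.69689931e+01]
```

{"api": "play_rows", "payload": {
  "rows": [
    {"slide": [0, -0.008, 0.07], "delta_rot": [0, 0, 0], "fingers": 0.2},
    {"slide": [0, 0, 0.07], "delta_rot": [0, 0, 0], "fingers": 0.2},
    {"slide": [0, 0, 0], "delta_rot": [0, 0, 0], "fingers": -1},
    {"slide": [0, 0, 0], "delta_rot": [0, 0, 0], "fingers": -1},
    {"slide": [0, 0, 0], "delta_rot": [0, 0, 0], "fingers": -1},
    {"slide": [0, 0, 0], "delta_rot": [0, 0, 0], "fingers": -1},
    {"slide": [0, 0, 0], "delta_rot": [0, 0, 0], "fingers": -1},
    {"slide": [0, 0, 0], "delta_rot": [0, 0, 0], "fingers": -1}
  ],
  "squeeze": 55
}}

```text
time_s: 7.72
tcp_pos: [0.466, 0.3685, 0.0055]
eef_rot: [-180.0, -0.0, -5.9]
contact_force: [-0.5, 0.2, 0.0]
gripper_width: 0.0015
gripper_force: 0.0
```

```bash
python3 - <<'E'
from plant import r
from h import *
d={n:r.capture(n) for n in("scene","top")};pickle.dump(d,open("c1.pkl","wb"))
s=r.get_state();print(s["tcp_pos"],s["gripper_width"],s["gripper_force"])
a=d["top"]["image"][230:380,90:240];b=d["scene"]["image"][130:280,310:460]
cv2.imwrite("pics/g1.png",cv2.resize(np.hstack([a,b]),(800,400),interpolation=cv2.INTER_CUBIC))
print(proj(d["top"],s["tcp_pos"]),proj(d["scene"],s["tcp_pos"]))
E
```

```text
[0.46596388 0.36846674 0.00549058] 0.00048280065713049127 0.0
(np.float64(151.63403527635413), np.float64(314.5074986966998)) (np.float64(378.72202630213076), np.float64(191.7186059990969))
```

View pics/g1.png

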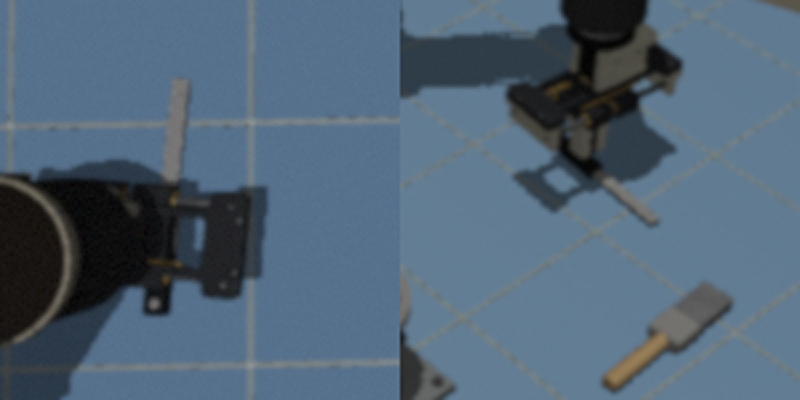

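The gripper reads shut (0.5 mm, no force), yet in the top view the bar looks unmoved: tip at about (158,260), handle end at about (148,342). I'll lift a little and look at the handle.

{"api": "play_rows", "payload": {
  "rows": [
    {"slide": [0, 0, -0.3], "delta_rot": [0, 0, 0], "fingers": -1},
    {"slide": [0, 0, -0.3], "delta_rot": [0, 0, 0], "fingers": -1},
    {"slide": [0, 0, -0.3], "delta_rot": [0, 0, 0], "fingers": -1}
  ]
}}

```text
time_s: 8.2
tcp_pos: [0.4659, 0.3683, 0.1419]
eef_rot: [180.0, 0.0, -5.9]
contact_force: [0.5, -0.1, -0.9]
gripper_width: 0.0002
gripper_force: 0.0
```

```bash
python3 - <<'E'
from plant import r
from h import *
d={n:r.capture(n) for n in("scene","top")};pickle.dump(d,open("c2.pkl","wb"))
s=r.get_state();print(s["tcp_pos"],s["gripper_width"],s["gripper_force"])
a=d["top"]["image"][230:380,90:240];b=d["scene"]["image"][130:280,310:460]
cv2.imwrite("pics/g2.png",cv2.resize(np.hstack([a,b]),(800,400),interpolation=cv2.INTER_CUBIC))
print(proj(d["top"],s["tcp_pos"]),proj(d["scene"],s["tcp_pos"]))
E
```

```text
[0.46826584 0.37087281 0.14625633] 0.00043003586548604925 0.0
(np.float64(128.2755763171805), np.float64(317.91153808856814)) (np.float64(384.13961242439166), np.float64(154.82903325102455))
```

View pics/g2.png

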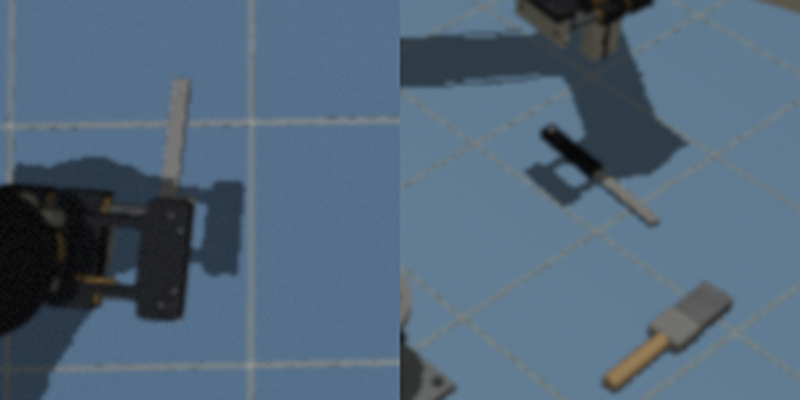

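The bar is unmoved and the fingers seem to have shut above it. In the scene view the visible fingertips end higher than the projected TCP, so I'll mark points along the tool axis to check.

```bash
python3 - <<'E'
from h import *
d=pickle.load(open("c2.pkl","rb"))
o=[]
for n in("scene","top"):
    c=d[n];T=np.array([.466,.3685,.146]);u,v=proj(c,T);u0,v0=int(u)-35,int(v)-45
    im=cv2.resize(c["image"][v0:v0+75,u0:u0+75],(400,400),interpolation=cv2.INTER_CUBIC)
    im=cv2.convertScaleAbs(im,alpha=1.8,beta=20);k=400/75
    for b in(0,.01,.02,.03):
        p=proj(c,T+[0,0,b]);q=(int((p[0]-u0+.5)*k),int((p[1]-v0+.5)*k));cv2.circle(im,q,2,(0,0,255) if b==0 else (0,255,0),-1)
    o.append(im)
cv2.imwrite("pics/g3.png",np.hstack(o))
E
```

```text
(no output)
```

View pics/g3.png

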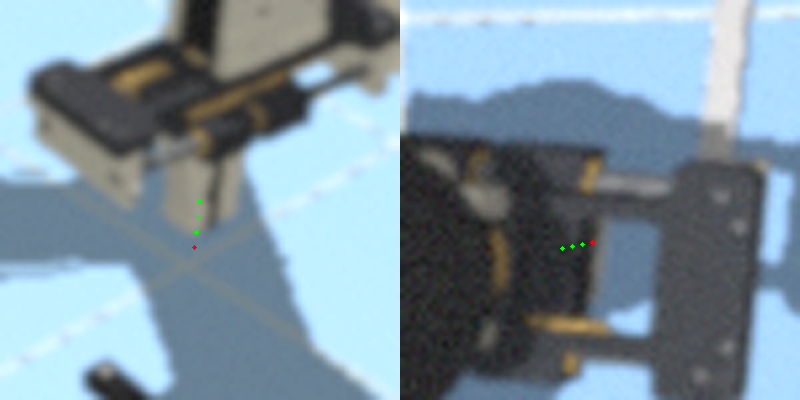

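The front finger's bottom is at about (190,230) in the crop, while the projected TCP is at (194,247). So the tips sit roughly 10–15 mm above the nominal TCP, and possibly to one side. I'll check whether the state readings have settled and take another picture at rest.

```bash
python3 - <<'E'
from plant import r
from h import *
for i in range(4):
    s=r.get_state();print(np.round(s["tcp_pos"],4),np.round(s["eef_rot"],2),np.round(s["joints"],2),s["gripper_width"]); c=r.capture("scene")
d={n:r.capture(n) for n in("scene","top")};pickle.dump(d,open("c3.pkl","wb"))
print(r.get_state()["time_s"])
c2=pickle.load(open("c2.pkl","rb"))
for n in d: print(n,np.abs(d[n]["image"].astype(int)-c2[n]["image"]).max(2).__gt__(40).sum(), np.abs(d[n]["t"]-c2[n]["t"]).max())
E
```

```text
[0.4683 0.3709 0.1463] [-179.57   -0.32   -5.81] [ 57.17  15.58 -14.76   0.1  -59.13  26.97] 0.00043003586548604925
[0.4671 0.3698 0.1435] [-1.7972e+02 -1.7000e-01 -5.8400e+00] [ 5.717e+01  1.571e+01 -1.495e+01  3.000e-02 -5.901e+01  2.697e+01] 0.0006200226968797195
[0.4661 0.3689 0.1415] [-1.7987e+02 -5.0000e-02 -5.8600e+00] [ 5.717e+01  1.581e+01 -1.507e+01 -2.000e-02 -5.898e+01  2.697e+01] 0.0006561688869093816
[0.4657 0.3683 0.1402] [-1.7999e+02  2.0000e-02 -5.8700e+00] [ 5.717e+01  1.589e+01 -1.514e+01 -3.000e-02 -5.897e+01  2.698e+01] 0.0005574210750109893
8.6
scene 0 0.0
top 950 0.0
```

The readings settle slowly after fast moves, so I'll hold briefly before fine steps. The tips sit above the nominal TCP, so I'll open, go down gently and watch for bench contact.

{"api": "play_rows", "payload": {
  "rows": [
    {"slide": [0, 0, 0], "delta_rot": [0, 0, 0], "fingers": 0},
    {"slide": [0, 0, 0], "delta_rot": [0, 0, 0], "fingers": 0},
    {"slide": [0, 0, 0.2], "delta_rot": [0, 0, 0], "fingers": 0},
    {"slide": [0, 0, 0.3], "delta_rot": [0, 0, 0], "fingers": 0},
    {"slide": [0, 0, 0.2], "delta_rot": [0, 0, 0], "fingers": 0},
    {"slide": [0, 0, 0.15], "delta_rot": [0, 0, 0], "fingers": 0},
    {"slide": [0, 0, 0.06], "delta_rot": [0, 0, 0], "fingers": 0},
    {"slide": [0, 0, 0], "delta_rot": [0, 0, 0], "fingers": 0}
  ]
}}

```text
time_s: 9.6
tcp_pos: [0.4659, 0.3683, 0.0037]
eef_rot: [179.9, 0.0, -5.8]
contact_force: [0.1, 0.6, -0.6]
gripper_width: 0.0436
gripper_force: 0.0
```

{"api": "play_rows", "payload": {
  "rows": [
    {"slide": [0, 0, 0.01], "delta_rot": [0, 0, 0], "fingers": 0},
    {"slide": [0, 0, 0], "delta_rot": [0, 0, 0], "fingers": 0}
  ]
}}

```text
time_s: 9.85
tcp_pos: [0.4663, 0.3689, 0.0033]
eef_rot: [-179.9, -0.0, -5.9]
contact_force: [-0.4, 0.3, 0.1]
gripper_width: 0.0437
gripper_force: 0.0
```

{"api": "play_rows", "payload": {
  "rows": [
    {"slide": [0, 0, 0.01], "delta_rot": [0, 0, 0], "fingers": 0},
    {"slide": [0, 0, 0], "delta_rot": [0, 0, 0], "fingers": 0}
  ]
}}

```text
time_s: 10.1
tcp_pos: [0.466, 0.3685, 0.0011]
eef_rot: [-180.0, -0.0, -5.9]
contact_force: [-0.8, -0.1, 0.2]
gripper_width: 0.0435
gripper_force: 0.0
```

{"api": "play_rows", "payload": {
  "rows": [
    {"slide": [0, 0, 0.015], "delta_rot": [0, 0, 0], "fingers": 0},
    {"slide": [0, 0, 0], "delta_rot": [0, 0, 0], "fingers": 0}
  ]
}}

```text
time_s: 10.35
tcp_pos: [0.4659, 0.3683, -0.0015]
eef_rot: [180.0, 0.0, -5.9]
contact_force: [-0.6, -0.4, -0.3]
gripper_width: 0.0439
gripper_force: 0.0
```

{"api": "play_rows", "payload": {
  "rows": [
    {"slide": [0, 0, 0.015], "delta_rot": [0, 0, 0], "fingers": 0},
    {"slide": [0, 0, 0], "delta_rot": [0, 0, 0], "fingers": 0}
  ]
}}

```text
time_s: 10.6
tcp_pos: [0.4659, 0.3683, -0.0038]
eef_rot: [180.0, 0.0, -5.9]
contact_force: [-0.2, -1.0, 0.1]
gripper_width: 0.0437
gripper_force: 0.0
```

{"api": "play_rows", "payload": {
  "rows": [
    {"slide": [0, 0, 0.015], "delta_rot": [0, 0, 0], "fingers": 0},
    {"slide": [0, 0, 0], "delta_rot": [0, 0, 0], "fingers": 0}
  ]
}}

```text
time_s: 10.85
tcp_pos: [0.4659, 0.3683, -0.006]
eef_rot: [180.0, 0.0, -5.9]
contact_force: [-0.4, 1.0, -0.1]
gripper_width: 0.0439
gripper_force: 0.0
```

No bench contact at -6 mm, so the tips really are higher than nominal. I'll go a bit lower, then close.

{"api": "play_rows", "payload": {
  "rows": [
    {"slide": [0, 0, 0.015], "delta_rot": [0, 0, 0], "fingers": 0},
    {"slide": [0, 0, 0], "delta_rot": [0, 0, 0], "fingers": 0}
  ]
}}

```text
time_s: 11.1
tcp_pos: [0.4659, 0.3683, -0.0082]
eef_rot: [180.0, 0.0, -5.9]
contact_force: [-0.1, 0.6, 0.2]
gripper_width: 0.044
gripper_force: 0.0
```

{"api": "play_rows", "payload": {
  "rows": [
    {"slide": [0, 0, 0.01], "delta_rot": [0, 0, 0], "fingers": 0},
    {"slide": [0, 0, 0], "delta_rot": [0, 0, 0], "fingers": 0}
  ]
}}

```text
time_s: 11.35
tcp_pos: [0.4659, 0.3684, -0.0097]
eef_rot: [180.0, 0.0, -5.9]
contact_force: [0.4, -0.2, 0.1]
gripper_width: 0.0436
gripper_force: 0.0
```

{"api": "play_rows", "payload": {
  "rows": [
    {"slide": [0, 0, 0], "delta_rot": [0, 0, 0], "fingers": -1},
    {"slide": [0, 0, 0], "delta_rot": [0, 0, 0], "fingers": -1},
    {"slide": [0, 0, 0], "delta_rot": [0, 0, 0], "fingers": -1},
    {"slide": [0, 0, 0], "delta_rot": [0, 0, 0], "fingers": -1}
  ],
  "squeeze": 55
}}

```text
time_s: 11.85
tcp_pos: [0.466, 0.3684, -0.0095]
eef_rot: [180.0, 0.0, -5.9]
contact_force: [-0.2, -0.5, 1.3]
gripper_width: 0.0189
gripper_force: 55.0
```

The bar is gripped (18.9 mm, 55 N). Lifting and carrying it to the jar.

{"api": "play_rows", "payload": {
  "rows": [
    {"slide": [0, 0, -0.2], "delta_rot": [0, 0, 0], "fingers": -1},
    {"slide": [0, 0, -0.21], "delta_rot": [0, 0, 1], "fingers": -1},
    {"slide": [0, 0, -0.21], "delta_rot": [0, 0, 1], "fingers": -1},
    {"slide": [0, 0, -0.21], "delta_rot": [0, 0, 1], "fingers": -1},
    {"slide": [0, 0, -0.21], "delta_rot": [0, 0, 1], "fingers": -1}
  ]
}}

```text
time_s: 12.48
tcp_pos: [0.4655, 0.3681, 0.1471]
eef_rot: [180.0, 0.0, -24.4]
contact_force: [0.5, 0.8, -2.1]
gripper_width: 0.0191
gripper_force: 55.0
```

{"api": "play_rows", "payload": {
  "rows": [
    {"slide": [0.205, 0.215, 0], "delta_rot": [0, 0, 0], "fingers": -1},
    {"slide": [0.205, 0.215, 0], "delta_rot": [0, 0, 0], "fingers": -1},
    {"slide": [0.205, 0.215, 0], "delta_rot": [0, 0, 0], "fingers": -1},
    {"slide": [0.205, 0.215, 0], "delta_rot": [0, 0, 0], "fingers": -1},
    {"slide": [0.205, 0.215, 0], "delta_rot": [0, 0, 0], "fingers": -1},
    {"slide": [0, 0, 0], "delta_rot": [0, 0, 1], "fingers": -1},
    {"slide": [0, 0, 0], "delta_rot": [0, 0, 1], "fingers": -1},
    {"slide": [0, 0, 0], "delta_rot": [0, 0, 1], "fingers": -1}
  ]
}}

```text
time_s: 13.48
tcp_pos: [0.5398, 0.158, 0.146]
eef_rot: [180.0, 0.0, -38.1]
contact_force: [0.9, 0.7, -2.9]
gripper_width: 0.0186
gripper_force: 55.0
```

{"api": "play_rows", "payload": {
  "rows": [
    {"slide": [0, 0, 0], "delta_rot": [0, 0, 1], "fingers": -1},
    {"slide": [0, 0, 0], "delta_rot": [0, 0, 1], "fingers": -1},
    {"slide": [0, 0, 0], "delta_rot": [0, 0, 1], "fingers": -1},
    {"slide": [0, 0, 0], "delta_rot": [0, 0, 1], "fingers": -1},
    {"slide": [0, 0, 0], "delta_rot": [0, 0, 1], "fingers": -1},
    {"slide": [0, 0, 0], "delta_rot": [0, 0, 1], "fingers": -1},
    {"slide": [0, 0, 0], "delta_rot": [0, 0, 1], "fingers": -1},
    {"slide": [0, 0, 0], "delta_rot": [0, 0, 1], "fingers": -1}
  ]
}}

```text
time_s: 14.48
tcp_pos: [0.5397, 0.1582, 0.146]
eef_rot: [179.9, 0.0, -74.8]
contact_force: [0.3, 0.6, -2.2]
gripper_width: 0.0194
gripper_force: 55.0
```

{"api": "play_rows", "payload": {
  "rows": [
    {"slide": [0, 0, 0], "delta_rot": [0, 0, 1], "fingers": -1},
    {"slide": [0, 0, 0], "delta_rot": [0, 0, 1], "fingers": -1},
    {"slide": [0, 0, 0], "delta_rot": [0, 0, 0.9], "fingers": -1},
    {"slide": [0, 0, 0], "delta_rot": [0, 0, 0], "fingers": -1},
    {"slide": [0, 0, 0], "delta_rot": [0, 0, 0], "fingers": -1}
  ]
}}

```text
time_s: 15.1
tcp_pos: [0.54, 0.1583, 0.1463]
eef_rot: [180.0, -0.0, -87.8]
contact_force: [-0.5, 0.3, -2.6]
gripper_width: 0.0188
gripper_force: 55.0
```

```bash
python3 - <<'E'
from plant import r
from h import *
d={n:r.capture(n) for n in("scene","top")};pickle.dump(d,open("c4.pkl","wb"))
s=r.get_state();print(s["tcp_pos"],s["eef_rot"],s["gripper_width"])
a=d["top"]["image"][190:340,220:370];b=d["scene"]["image"][150:300,240:390]
cv2.imwrite("pics/g4.png",cv2.convertScaleAbs(cv2.resize(np.hstack([a,b]),(800,400),interpolation=cv2.INTER_CUBIC),alpha=1.4))
E
```

```text
[0.54006321 0.15835187 0.14636494] [ 1.79989615e+02 -6.73405651e-04 -8.78487831e+01] 0.018932216150105836
```

View pics/g4.png

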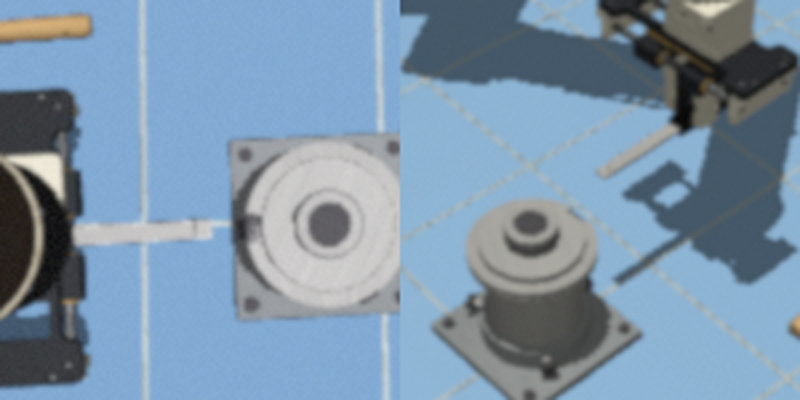

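The top view shows the tip at (299.5,275.9), in line with the slot at (314.5,275.5). In the scene view the tip is at (315.4,214.5). I'll triangulate the tip and blade direction, and refine the slot.

```bash
python3 - <<'E'
from h import *
d=pickle.load(open("c4.pkl","rb"))
def tri(a,b):
    P=[np.c_[np.array(d[n]["R"]),np.array(d[n]["t"])] for n in("top","scene")]
    q=[np.array([[(u-d[n]["cx"])/d[n]["fx"]],[(v-d[n]["cy"])/d[n]["fy"]]]) for n,(u,v) in zip(("top","scene"),(a,b))]
    X=cv2.triangulatePoints(P[0],P[1],q[0],q[1]);return (X[:3]/X[3]).ravel()
print("tip tri",tri((299.3,275.8),(315.4,214.3)))
# blade axis from mask, top
c=d["top"];h=cv2.cvtColor(c["image"],cv2.COLOR_BGR2HSV)
m=win((h[...,1]<60)&(h[...,2]>90),251,302,265,285).astype(np.uint8);m=win(m,251,270,265,285)|win(m,277,302,265,285)
cols=[x for x in range(251,300) if 4<=m[:,x].sum()<=9];mid=[np.nonzero(m[:,x])[0].mean() for x in cols]
k=np.polyfit(cols,mid,1);print("top axis",k,[int(m[:,x].sum()) for x in range(285,303)])
A,B=ray(c,252,np.polyval(k,252),.146),ray(c,299,np.polyval(k,299),.146);print(A,B,"yaw",np.degrees(np.arctan2(*(B-A)[1::-1])))
# scene blade axis
c=d["scene"];h=cv2.cvtColor(c["image"],cv2.COLOR_BGR2HSV)
g=c["image"].astype(int);w=win((h[...,1]<70)&(h[...,2]>75),312,344,194,220).astype(np.uint8)
n,l,st,ce=cv2.connectedComponentsWithStats(w);i=1+st[1:,4].argmax();ys,xs=np.nonzero(l==i);print(st[i]);k=np.polyfit(xs,ys,1);print("scene axis",k,xs.min(),ys.max())
b=win((h[...,1]<70)&(h[...,2]>75),312,344,194,220)
# tip's u in top: last column; slot dark
t=d["top"]["image"]; hv=cv2.cvtColor(t,cv2.COLOR_BGR2GRAY)
print(hv[268:284,308:322])
print("tipcols",hv[273:279,294:306])
for T in ([.5442,.034,.146],[.5442,.034,.156],[.5442,.034,.164]): print(T,proj(d["top"],T),proj(d["scene"],T))
E
```

```text
tip tri [0.54588156 0.0367057  0.17013662]
top axis [-4.81381340e-02  2.89706414e+02] [7, 7, 7, 8, 8, 8, 8, 8, 8, 8, 8, 8, 8, 8, 7, 2, 2, 0]
[0.54295763 0.12950588 0.146     ] [0.5459278 0.0369624 0.146    ] yaw -88.16172985877245
[313 195  31  22 204]
scene axis [ -0.60651332 405.24919699] 313 216
[[ 55  55  56  69 102 129 139 142 142 139 129 128 140 145]
 [ 59  57  58  68  98 119 126 130 137 134 133 136 140 144]
 [ 55  55  57  65  79  92  98 105 115 119 126 137 143 144]
 [ 55  53  54  55  63  72  75  81  84  90 115 138 142 144]
 [ 50  45  43  45  58  66  74  76  72  80 112 138 144 145]
 [ 47  36  33  42  55  67  78  80  79  84 112 138 145 145]
 [ 47  34  31  40  58  73  81  87  90  94 116 138 146 146]
 [ 49  34  30  43  57  75  90  97 105 102 118 139 145 145]
 [ 49  39  34  39  59  75  85  95 107 106 118 140 146 144]
 [ 48  40  31  36  58  79  88  97 109 106 115 135 143 144]
 [ 50  40  31  37  57  82  96 103 111 109 113 131 142 143]
 [ 50  44  41  45  62  85 102 110 117 121 118 128 139 145]
 [ 54  52  52  54  72  93 110 121 128 127 119 122 141 144]
 [ 62  56  55  58  78 107 127 137
[... 207 characters left out ...]
36 143 143 144 147 145 143 144 141 139 141 133]
 [139 143 144 145 144 135 131 127 125 123 124 120]
 [139 144 142 144 145 135 123 118 118 117 118 112]
 [139 142 143 145 147 137 123 118 116 117 117 112]
 [143 146 146 146 147 137 120 115 117 118 115 111]]
[0.5442, 0.034, 0.146] (np.float64(300.5130077609982), np.float64(276.1665181447904)) (np.float64(313.48846987451225), np.float64(221.4054419673914))
[0.5442, 0.034, 0.156] (np.float64(300.3091271136499), np.float64(276.1389967746858)) (np.float64(313.4782546991406), np.float64(218.55522627701555))
[0.5442, 0.034, 0.164] (np.float64(300.1433096856378), np.float64(276.11661346923)) (np.float64(313.4700013753635), np.float64(216.25240208933252))
```

The tip is at about (0.5457,0.0362,0.164), 87 mm from the axis and within 1.5 mm of the slot line. The yaw is good. I'll bring the tip over the open part of the slot and lower it to feel the floor.

{"api": "play_rows", "payload": {
  "rows": [
    {"slide": [0.1, 0.007, 0], "delta_rot": [0, 0, 0], "fingers": -1},
    {"slide": [0.105, 0, 0], "delta_rot": [0, 0, 0], "fingers": -1},
    {"slide": [0, 0, 0.1], "delta_rot": [0, 0, 0], "fingers": -1},
    {"slide": [0, 0, 0.06], "delta_rot": [0, 0, 0], "fingers": -1},
    {"slide": [0, 0, 0], "delta_rot": [0, 0, 0], "fingers": -1}
  ]
}}

```text
time_s: 15.82
tcp_pos: [0.5396, 0.1272, 0.1212]
eef_rot: [179.9, -0.1, -87.9]
contact_force: [-0.7, 0.1, -1.3]
gripper_width: 0.0193
gripper_force: 55.0
```

{"api": "play_rows", "payload": {
  "rows": [
    {"slide": [0, 0, 0.02], "delta_rot": [0, 0, 0], "fingers": -1},
    {"slide": [0, 0, 0], "delta_rot": [0, 0, 0], "fingers": -1}
  ]
}}

```text
time_s: 16.08
tcp_pos: [0.5403, 0.1278, 0.1194]
eef_rot: [180.0, 0.0, -87.9]
contact_force: [-0.1, -0.2, -1.9]
gripper_width: 0.0187
gripper_force: 55.0
```

{"api": "play_rows", "payload": {
  "rows": [
    {"slide": [0, 0, 0.02], "delta_rot": [0, 0, 0], "fingers": -1},
    {"slide": [0, 0, 0], "delta_rot": [0, 0, 0], "fingers": -1}
  ]
}}

```text
time_s: 16.32
tcp_pos: [0.5401, 0.1276, 0.1163]
eef_rot: [180.0, -0.0, -87.9]
contact_force: [-0.2, -0.3, -2.7]
gripper_width: 0.0189
gripper_force: 55.0
```

{"api": "play_rows", "payload": {
  "rows": [
    {"slide": [0, 0, 0.013], "delta_rot": [0, 0, 0], "fingers": -1},
    {"slide": [0, 0, 0], "delta_rot": [0, 0, 0], "fingers": -1}
  ]
}}

```text
time_s: 16.58
tcp_pos: [0.5401, 0.1276, 0.1144]
eef_rot: [180.0, -0.0, -87.9]
contact_force: [-0.5, 0.4, -2.1]
gripper_width: 0.0191
gripper_force: 55.0
```

{"api": "play_rows", "payload": {
  "rows": [
    {"slide": [0, 0, 0.013], "delta_rot": [0, 0, 0], "fingers": -1},
    {"slide": [0, 0, 0], "delta_rot": [0, 0, 0], "fingers": -1}
  ]
}}

```text
time_s: 16.82
tcp_pos: [0.5401, 0.1275, 0.1124]
eef_rot: [180.0, -0.0, -87.9]
contact_force: [0.3, 0.2, -2.6]
gripper_width: 0.0188
gripper_force: 55.0
```

{"api": "play_rows", "payload": {
  "rows": [
    {"slide": [0, 0, 0.013], "delta_rot": [0, 0, 0], "fingers": -1},
    {"slide": [0, 0, 0], "delta_rot": [0, 0, 0], "fingers": -1}
  ]
}}

```text
time_s: 17.08
tcp_pos: [0.5401, 0.1275, 0.1104]
eef_rot: [180.0, -0.0, -87.9]
contact_force: [-1.0, -0.3, -1.9]
gripper_width: 0.0194
gripper_force: 55.0
```

{"api": "play_rows", "payload": {
  "rows": [
    {"slide": [0, 0, 0.01], "delta_rot": [0, 0, 0], "fingers": -1},
    {"slide": [0, 0, 0], "delta_rot": [0, 0, 0], "fingers": -1}
  ]
}}

```text
time_s: 17.32
tcp_pos: [0.5401, 0.1275, 0.109]
eef_rot: [180.0, -0.0, -87.9]
contact_force: [-1.0, -0.3, -1.6]
gripper_width: 0.0193
gripper_force: 55.0
```

{"api": "play_rows", "payload": {
  "rows": [
    {"slide": [0, 0, 0.01], "delta_rot": [0, 0, 0], "fingers": -1},
    {"slide": [0, 0, 0], "delta_rot": [0, 0, 0], "fingers": -1}
  ]
}}

```text
time_s: 17.58
tcp_pos: [0.5402, 0.1276, 0.1075]
eef_rot: [180.0, -0.0, -87.9]
contact_force: [0.4, -0.1, -2.5]
gripper_width: 0.019
gripper_force: 55.0
```

{"api": "play_rows", "payload": {
  "rows": [
    {"slide": [0, 0, 0.01], "delta_rot": [0, 0, 0], "fingers": -1},
    {"slide": [0, 0, 0], "delta_rot": [0, 0, 0], "fingers": -1}
  ]
}}

```text
time_s: 17.82
tcp_pos: [0.5402, 0.1276, 0.106]
eef_rot: [180.0, -0.0, -87.9]
contact_force: [0.8, 0.1, -1.5]
gripper_width: 0.0191
gripper_force: 55.0
```

{"api": "play_rows", "payload": {
  "rows": [
    {"slide": [0, 0, 0.01], "delta_rot": [0, 0, 0], "fingers": -1},
    {"slide": [0, 0, 0], "delta_rot": [0, 0, 0], "fingers": -1}
  ]
}}

```text
time_s: 18.08
tcp_pos: [0.5403, 0.1277, 0.1046]
eef_rot: [-180.0, 0.0, -87.9]
contact_force: [0.3, -0.5, -0.3]
gripper_width: 0.019
gripper_force: 55.0
```

{"api": "play_rows", "payload": {
  "rows": [
    {"slide": [0, 0, 0.007], "delta_rot": [0, 0, 0], "fingers": -1},
    {"slide": [0, 0, 0], "delta_rot": [0, 0, 0], "fingers": -1},
    {"slide": [0, 0, 0], "delta_rot": [0, 0, 0], "fingers": -1}
  ]
}}

```text
time_s: 18.45
tcp_pos: [0.5403, 0.1277, 0.1036]
eef_rot: [-180.0, 0.0, -87.9]
contact_force: [-0.5, 1.4, -1.0]
gripper_width: 0.0188
gripper_force: 55.0
```

```bash
python3 - <<'E'
from plant import r
from h import *
s=r.get_state();print(s["tcp_pos"],s["contact_force"],s["moment"])
d={n:r.capture(n) for n in("scene","top")};pickle.dump(d,open("c5.pkl","wb"))
a=d["top"]["image"][225:325,280:380];b=d["scene"]["image"][195:295,250:350]
cv2.imwrite("pics/g5.png",cv2.convertScaleAbs(cv2.resize(np.hstack([a,b]),(800,400),interpolation=cv2.INTER_CUBIC),alpha=1.4))
E
```

```text
[0.54032818 0.12768046 0.10364526] [-0.45459071  1.38233289 -1.04284474] [ 0.2555064   0.10776501 -0.02946582]
```

View pics/g5.png

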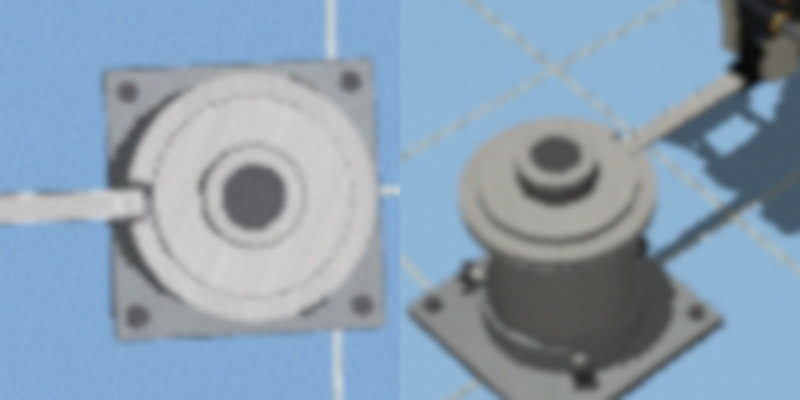

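The tip is seated in the open part of the slot: crop (143,205), with the lid edge at about 153. That puts the tip about 55 mm from the axis, resting on or near the floor. I'll raise it to mid-slot and slide it in.

{"api": "play_rows", "payload": {
  "rows": [
    {"slide": [0, 0, -0.025], "delta_rot": [0, 0, 0], "fingers": -1},
    {"slide": [0, 0, 0], "delta_rot": [0, 0, 0], "fingers": -1},
    {"slide": [0, 0, 0], "delta_rot": [0, 0, 0], "fingers": -1}
  ]
}}

```text
time_s: 18.92
tcp_pos: [0.5401, 0.1275, 0.1072]
eef_rot: [180.0, -0.0, -87.9]
contact_force: [-0.7, -0.2, -1.9]
gripper_width: 0.019
gripper_force: 55.0
```

```bash
python3 - <<'E'
from plant import r
s=r.get_state();print(s["tcp_pos"],s["contact_force"],s["moment"])
E
```

```text
[0.54007612 0.12748669 0.10723708] [-0.6719821  -0.18855008 -1.91735719] [0.00652735 0.12940018 0.01627157]
```

{"api": "play_rows", "payload": {
  "rows": [
    {"slide": [0.025, 0, 0], "delta_rot": [0, 0, 0], "fingers": -1},
    {"slide": [0.02, 0, 0], "delta_rot": [0, 0, 0], "fingers": -1},
    {"slide": [0, 0, 0], "delta_rot": [0, 0, 0], "fingers": -1}
  ]
}}

```text
time_s: 19.3
tcp_pos: [0.5405, 0.1205, 0.1073]
eef_rot: [180.0, -0.0, -87.9]
contact_force: [0.7, 0.1, -1.5]
gripper_width: 0.0187
gripper_force: 55.0
```

{"api": "play_rows", "payload": {
  "rows": [
    {"slide": [0.02, 0, 0], "delta_rot": [0, 0, 0], "fingers": -1},
    {"slide": [0.01, 0, 0], "delta_rot": [0, 0, 0], "fingers": -1},
    {"slide": [0, 0, 0], "delta_rot": [0, 0, 0], "fingers": -1}
  ]
}}

```text
time_s: 19.68
tcp_pos: [0.5406, 0.1162, 0.1073]
eef_rot: [180.0, -0.0, -87.9]
contact_force: [-0.1, -0.0, -1.8]
gripper_width: 0.0189
gripper_force: 55.0
```

{"api": "play_rows", "payload": {
  "rows": [
    {"slide": [0.02, 0, 0], "delta_rot": [0, 0, 0], "fingers": -1},
    {"slide": [0.007, 0, 0], "delta_rot": [0, 0, 0], "fingers": -1},
    {"slide": [0, 0, 0], "delta_rot": [0, 0, 0], "fingers": -1}
  ]
}}

```text
time_s: 20.05
tcp_pos: [0.5408, 0.1122, 0.1073]
eef_rot: [180.0, -0.0, -87.9]
contact_force: [-0.7, 0.2, -1.8]
gripper_width: 0.0189
gripper_force: 55.0
```

```bash
python3 - <<'E'
from plant import r
from h import *
s=r.get_state();print(s["tcp_pos"],s["contact_force"],s["moment"],s["joints"])
# pivot: tool frame yaw -87.9; tilt th handle down about jar -y... compute TCP arc
u=np.array([np.cos(np.radians(-87.95)),np.sin(np.radians(-87.95)),0]);ax=np.array([.5472,-.0505,0])
F=ax-.062*u+[0,0,.123]
d=s["tcp_pos"]-F; a,h=d@u,d[2];print("along",a,"h",h, "bar underside above F", s["tcp_pos"][2]+.0177-.00225-.123)
E
```

```text
[0.5407883  0.11218496 0.10729502] [-0.74279977  0.19738111 -1.84283509] [-0.00216702  0.08864081 -0.00913468] [ 3.20405795e+01  1.40604154e+01 -2.26214617e+01  4.96012661e-04
 -5.33209576e+01 -2.99513081e+01]
along -0.10081019580827982 h -0.01570498088807351 bar underside above F -0.0002549808880735194
```

The tip is about 10 mm under the lid with no contact force. I'll lower the blade onto the fulcrum and tip the handle down about that edge.

{"api": "play_rows", "payload": {
  "rows": [
    {"slide": [0, 0, 0.011], "delta_rot": [0, 0, 0], "fingers": -1},
    {"slide": [0.007, 0, 0.0335], "delta_rot": [0, 0.625, 0], "fingers": -1},
    {"slide": [0.007, 0, 0.0335], "delta_rot": [0, 0.625, 0], "fingers": -1},
    {"slide": [0.007, 0, 0.0335], "delta_rot": [0, 0.625, 0], "fingers": -1},
    {"slide": [0, 0, 0], "delta_rot": [0, 0, 0], "fingers": -1}
  ],
  "squeeze": 60
}}

```text
time_s: 20.68
tcp_pos: [0.5407, 0.1087, 0.0903]
eef_rot: [179.9, -8.6, -87.8]
contact_force: [0.1, -0.3, 0.2]
gripper_width: 0.0187
gripper_force: 60.0
```

{"api": "play_rows", "payload": {
  "rows": [
    {"slide": [0.007, 0, 0.0335], "delta_rot": [0, 0.625, 0], "fingers": -1},
    {"slide": [0.007, 0, 0.0335], "delta_rot": [0, 0.625, 0], "fingers": -1},
    {"slide": [0.007, 0, 0.0335], "delta_rot": [0, 0.625, 0], "fingers": -1},
    {"slide": [0, 0, 0], "delta_rot": [0, 0, 0], "fingers": -1}
  ]
}}

```text
time_s: 21.18
tcp_pos: [0.5413, 0.1027, 0.0768]
eef_rot: [180.0, -17.2, -87.8]
contact_force: [0.7, 0.8, 3.3]
gripper_width: 0.0189
gripper_force: 60.0
```

{"api": "play_rows", "payload": {
  "rows": [
    {"slide": [0.007, 0, 0.0335], "delta_rot": [0, 0.625, 0], "fingers": -1},
    {"slide": [0.007, 0, 0.0335], "delta_rot": [0, 0.625, 0], "fingers": -1},
    {"slide": [0, 0, 0], "delta_rot": [0, 0, 0], "fingers": -1},
    {"slide": [0, 0, 0], "delta_rot": [0, 0, 0], "fingers": -1}
  ]
}}

```text
time_s: 21.68
tcp_pos: [0.542, 0.0979, 0.0684]
eef_rot: [-179.9, -22.7, -87.9]
contact_force: [-0.0, 2.9, 3.6]
gripper_width: 0.0188
gripper_force: 60.0
```

{"api": "play_rows", "payload": {
  "rows": [
    {"slide": [0.007, 0, 0.0335], "delta_rot": [0, 0.625, 0], "fingers": -1},
    {"slide": [0.003, 0, 0.015], "delta_rot": [0, 0.28, 0], "fingers": -1},
    {"slide": [0, 0, 0], "delta_rot": [0, 0, 0], "fingers": -1},
    {"slide": [0, 0, 0], "delta_rot": [0, 0, 0], "fingers": -1}
  ]
}}

```text
time_s: 22.18
tcp_pos: [0.5416, 0.093, 0.0617]
eef_rot: [-180.0, -27.0, -87.9]
contact_force: [0.7, 3.1, -2.0]
gripper_width: 0.0189
gripper_force: 60.0
```

```bash
python3 - <<'E'
from plant import r
from h import *
s=r.get_state();print(s["tcp_pos"],s["contact_force"],s["moment"],s["joints"])
d={n:r.capture(n) for n in("scene","top")};pickle.dump(d,open("c6.pkl","wb"))
a=d["top"]["image"][225:325,280:380];b=d["scene"]["image"][195:295,250:350]
cv2.imwrite("pics/g6.png",cv2.convertScaleAbs(cv2.resize(np.hstack([a,b]),(800,400),interpolation=cv2.INTER_CUBIC),alpha=1.4))
E
```

```text
[0.54164976 0.09296518 0.06174205] [ 0.67151185  3.14372523 -1.97000683] [ 2.46624684 -0.06975715  0.2522547 ] [ 44.05306392  23.79104375 -30.76573787  23.83722699 -56.62505993
 -58.92290797]
```

View pics/g6.png

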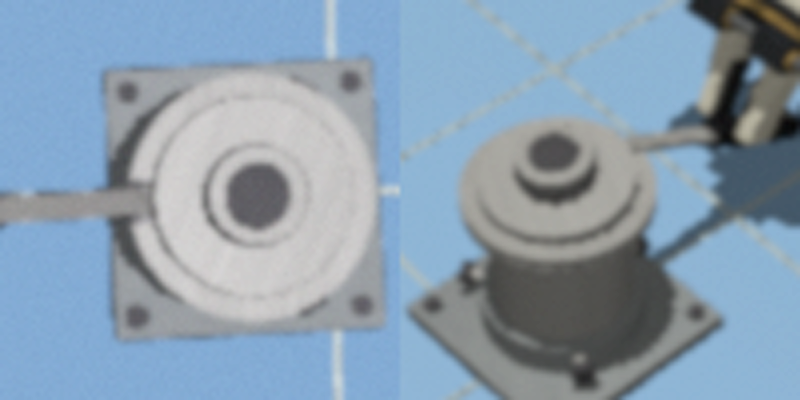

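The grip has shifted in view (253→258 px) and the handle force dropped from +3.6 to −2 N, so the lid popped loose. I'll level the bar, withdraw it and carry it clear.

{"api": "play_rows", "payload": {
  "rows": [
    {"slide": [-0.0073, 0, -0.054], "delta_rot": [0, -1, 0], "fingers": -1},
    {"slide": [-0.0073, 0, -0.054], "delta_rot": [0, -1, 0], "fingers": -1},
    {"slide": [-0.0073, 0, -0.054], "delta_rot": [0, -1, 0], "fingers": -1},
    {"slide": [-0.0073, 0, -0.054], "delta_rot": [0, -1, 0], "fingers": -1},
    {"slide": [-0.0073, 0, -0.054], "delta_rot": [0, -1, 0], "fingers": -1},
    {"slide": [-0.0066, 0, -0.048], "delta_rot": [0, -0.9, 0], "fingers": -1},
    {"slide": [0, 0, 0], "delta_rot": [0, 0, 0], "fingers": -1}
  ]
}}

```text
time_s: 23.15
tcp_pos: [0.5407, 0.1107, 0.1063]
eef_rot: [-180.0, 0.1, -88.1]
contact_force: [-0.7, 0.5, -1.0]
gripper_width: 0.0188
gripper_force: 60.0
```

{"api": "play_rows", "payload": {
  "rows": [
    {"slide": [-0.05, 0, -0.004], "delta_rot": [0, 0, 0], "fingers": -1},
    {"slide": [-0.1, 0, 0], "delta_rot": [0, 0, 0], "fingers": -1},
    {"slide": [-0.25, 0, 0], "delta_rot": [0, 0, 0], "fingers": -1}
  ]
}}

```text
time_s: 23.52
tcp_pos: [0.5379, 0.1726, 0.1054]
eef_rot: [179.9, -0.1, -88.0]
contact_force: [0.1, 0.7, -2.4]
gripper_width: 0.0188
gripper_force: 60.0
```

{"api": "play_rows", "payload": {
  "rows": [
    {"slide": [-0.3, 0, 0], "delta_rot": [0, 0, 0], "fingers": -1},
    {"slide": [-0.3, 0, 0.1], "delta_rot": [0, 0, 0], "fingers": -1},
    {"slide": [-0.3, 0, 0.2], "delta_rot": [0, 0, 0], "fingers": -1},
    {"slide": [0, 0, 0.2], "delta_rot": [0, 0, 0], "fingers": -1},
    {"slide": [0, 0, 0.15], "delta_rot": [0, 0, 0], "fingers": -1},
    {"slide": [0, 0, 0.05], "delta_rot": [0, 0, 0], "fingers": -1},
    {"slide": [0, 0, 0], "delta_rot": [0, 0, 0], "fingers": -1}
  ]
}}

```text
time_s: 24.4
tcp_pos: [0.5332, 0.3072, 0.0005]
eef_rot: [180.0, -0.1, -87.9]
contact_force: [0.3, 0.3, -0.9]
gripper_width: 0.0182
gripper_force: 60.0
```

{"api": "play_rows", "payload": {
  "rows": [
    {"slide": [0, 0, 0.03], "delta_rot": [0, 0, 0], "fingers": -1},
    {"slide": [0, 0, 0.02], "delta_rot": [0, 0, 0], "fingers": -1},
    {"slide": [0, 0, 0], "delta_rot": [0, 0, 0], "fingers": -1}
  ]
}}

```text
time_s: 24.78
tcp_pos: [0.5338, 0.3066, -0.0063]
eef_rot: [-180.0, -0.0, -87.9]
contact_force: [-0.1, -0.6, -3.0]
gripper_width: 0.0188
gripper_force: 60.0
```

{"api": "play_rows", "payload": {
  "rows": [
    {"slide": [0, 0, 0.008], "delta_rot": [0, 0, 0], "fingers": -1},
    {"slide": [0, 0, 0], "delta_rot": [0, 0, 0], "fingers": -1}
  ]
}}

```text
time_s: 25.02
tcp_pos: [0.5337, 0.3067, -0.0076]
eef_rot: [-180.0, -0.0, -87.9]
contact_force: [0.4, 1.0, -2.0]
gripper_width: 0.0188
gripper_force: 60.0
```

{"api": "play_rows", "payload": {
  "rows": [
    {"slide": [0, 0, 0.008], "delta_rot": [0, 0, 0], "fingers": -1},
    {"slide": [0, 0, 0], "delta_rot": [0, 0, 0], "fingers": -1}
  ]
}}

```text
time_s: 25.28
tcp_pos: [0.5336, 0.3067, -0.009]
eef_rot: [180.0, -0.0, -87.9]
contact_force: [0.6, 0.7, -1.7]
gripper_width: 0.0189
gripper_force: 60.0
```

{"api": "play_rows", "payload": {
  "rows": [
    {"slide": [0, 0, 0.007], "delta_rot": [0, 0, 0], "fingers": -1},
    {"slide": [0, 0, 0], "delta_rot": [0, 0, 0], "fingers": -1}
  ]
}}

```text
time_s: 25.52
tcp_pos: [0.5337, 0.3068, -0.0095]
eef_rot: [-180.0, -0.0, -87.9]
contact_force: [-0.3, -0.3, 4.4]
gripper_width: 0.0187
gripper_force: 60.0
```

Bar is on the bench; release it, rise, and move over the lid.

{"api": "play_rows", "payload": {
  "rows": [
    {"slide": [0, 0, 0], "delta_rot": [0, 0, 0], "fingers": 0.2},
    {"slide": [0, 0, 0], "delta_rot": [0, 0, 0], "fingers": 0.2},
    {"slide": [0, 0, 0], "delta_rot": [0, 0, 0], "fingers": 0.2},
    {"slide": [0, 0, -0.1], "delta_rot": [0, 0, 0], "fingers": 0.2},
    {"slide": [0, 0, -0.3], "delta_rot": [0, 0, 0], "fingers": 1},
    {"slide": [0, 0, -0.35], "delta_rot": [0, 0, 0], "fingers": 1},
    {"slide": [0, 0, -0.35], "delta_rot": [0, 0, 0], "fingers": 1},
    {"slide": [0, 0, -0.25], "delta_rot": [0, 0, 0], "fingers": 1}
  ]
}}

```text
time_s: 26.52
tcp_pos: [0.5342, 0.3071, 0.1967]
eef_rot: [-179.8, 0.1, -87.9]
contact_force: [0.3, 0.2, 0.4]
gripper_width: 0.0853
gripper_force: 0.0
```

```bash
python3 - <<'E'
from plant import r
from h import *
d={n:r.capture(n) for n in("scene","top")};pickle.dump(d,open("c7.pkl","wb"))
s=r.get_state();print(s["tcp_pos"],s["gripper_width"])
for k in("c0","c7"):
    e=pickle.load(open(k+".pkl","rb"))
    for n,w in(("top",(333,355,264,286)),("scene",(278,303,228,244))):
        g=cv2.cvtColor(e[n]["image"],cv2.COLOR_BGR2GRAY).astype(float)
        ys,xs=np.nonzero(win(g<85,*w)); print(k,n,len(xs),xs.mean(),ys.mean())
# bar on the bench
c=d["top"];g=c["image"].max(2);h=cv2.cvtColor(c["image"],cv2.COLOR_BGR2HSV)
a=d["top"]["image"][190:340,160:380];cv2.imwrite("pics/g7.png",cv2.convertScaleAbs(cv2.resize(a,(800,545),interpolation=cv2.INTER_CUBIC),alpha=1.4))
E
```

```text
[0.53591263 0.30829227 0.19923929] 0.08707165519252667
c0 top 186 343.01612903225805 273.7258064516129
c0 scene 166 288.98192771084337 236.8734939759036
c7 top 187 344.0 273.5882352941176
c7 scene 173 288.80924855491327 236.242774566474
```

View pics/g7.png

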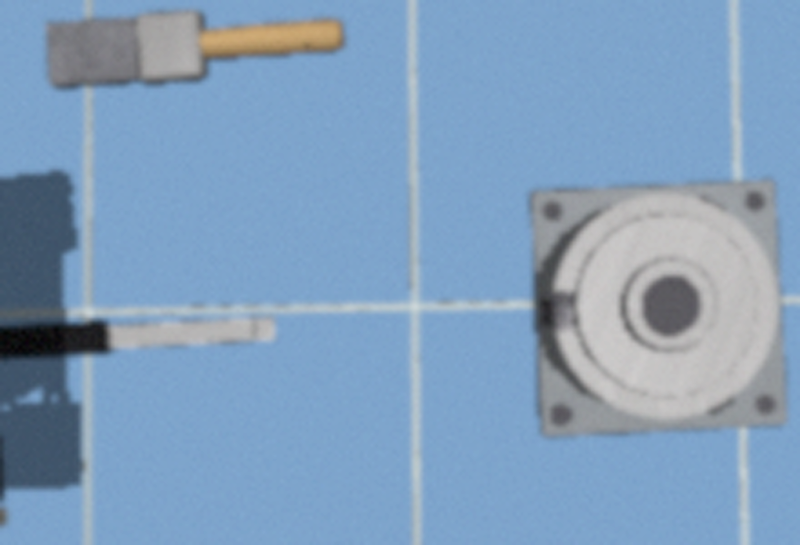

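The bar lies flat on the bench, blade end at crop (275,328), well clear of the jar. The lid's grip has shifted about 1 px, so it is loose and slightly tilted. Moving over the lid.

{"api": "play_rows", "payload": {
  "rows": [
    {"slide": [0.399, 0, 0], "delta_rot": [0, 0, 0], "fingers": 1},
    {"slide": [0.399, 0, 0], "delta_rot": [0, 0, 0], "fingers": 1},
    {"slide": [0.399, 0, 0], "delta_rot": [0, 0, 0], "fingers": 1},
    {"slide": [0.399, 0, 0], "delta_rot": [0, 0, 0], "fingers": 1},
    {"slide": [0.399, 0, 0], "delta_rot": [0, 0, 0], "fingers": 1},
    {"slide": [0.399, 0, 0], "delta_rot": [0, 0, 0], "fingers": 1},
    {"slide": [0, 0, 0], "delta_rot": [0, 0, 0], "fingers": 1},
    {"slide": [0, 0, 0], "delta_rot": [0, 0, 0], "fingers": 1}
  ]
}}

```text
time_s: 27.62
tcp_pos: [0.5467, -0.0524, 0.1929]
eef_rot: [-180.0, -0.0, -88.0]
contact_force: [-0.7, 0.2, -0.3]
gripper_width: 0.0878
gripper_force: 0.0
```

```bash
python3 - <<'E'
from plant import r
s=r.get_state();print(s["tcp_pos"],s["eef_rot"],s["gripper_width"],s["joints"])
E
```

```text
[ 0.54665207 -0.05240061  0.19294496] [-1.79985262e+02 -1.39530844e-02 -8.79773035e+01] 0.0878340572351781 [ 1.49797732e+01  9.27022200e+00 -1.64941425e+01  1.87698760e-02
 -6.42244027e+01 -1.29652353e+01]
```

{"api": "play_rows", "payload": {
  "rows": [
    {"slide": [0, 0, 0.15], "delta_rot": [0, 0, 0], "fingers": 1},
    {"slide": [0, 0, 0.13], "delta_rot": [0, 0, 0], "fingers": 1},
    {"slide": [0, 0, 0.06], "delta_rot": [0, 0, 0], "fingers": 1},
    {"slide": [0, 0, 0], "delta_rot": [0, 0, 0], "fingers": 1}
  ]
}}

```text
time_s: 28.12
tcp_pos: [0.5467, -0.0513, 0.1414]
eef_rot: [179.9, -0.0, -87.8]
contact_force: [0.4, -0.2, 0.3]
gripper_width: 0.0875
gripper_force: 0.0
```

{"api": "play_rows", "payload": {
  "rows": [
    {"slide": [0, 0, 0.015], "delta_rot": [0, 0, 0], "fingers": 1},
    {"slide": [0, 0, 0], "delta_rot": [0, 0, 0], "fingers": 1}
  ]
}}

```text
time_s: 28.38
tcp_pos: [0.5471, -0.0519, 0.1399]
eef_rot: [-180.0, -0.0, -87.9]
contact_force: [0.3, -0.5, 0.8]
gripper_width: 0.0875
gripper_force: 0.0
```

{"api": "play_rows", "payload": {
  "rows": [
    {"slide": [0, 0, 0.012], "delta_rot": [0, 0, 0], "fingers": 1},
    {"slide": [0, 0, 0], "delta_rot": [0, 0, 0], "fingers": 1}
  ]
}}

```text
time_s: 28.62
tcp_pos: [0.5468, -0.0522, 0.1376]
eef_rot: [-180.0, -0.0, -87.9]
contact_force: [-0.1, -0.2, -0.6]
gripper_width: 0.088
gripper_force: 0.0
```

{"api": "play_rows", "payload": {
  "rows": [
    {"slide": [0, 0, 0.012], "delta_rot": [0, 0, 0], "fingers": 1},
    {"slide": [0, 0, 0], "delta_rot": [0, 0, 0], "fingers": 1}
  ]
}}

```text
time_s: 28.88
tcp_pos: [0.5467, -0.0522, 0.1357]
eef_rot: [180.0, -0.0, -87.9]
contact_force: [-0.3, -0.4, -0.6]
gripper_width: 0.0876
gripper_force: 0.0
```

{"api": "play_rows", "payload": {
  "rows": [
    {"slide": [0, 0, 0.007], "delta_rot": [0, 0, 0], "fingers": 1},
    {"slide": [0, 0, 0], "delta_rot": [0, 0, 0], "fingers": 1}
  ]
}}

```text
time_s: 29.12
tcp_pos: [0.5468, -0.0521, 0.1347]
eef_rot: [180.0, -0.0, -87.9]
contact_force: [-0.5, -0.8, 0.0]
gripper_width: 0.0877
gripper_force: 0.0
```

{"api": "play_rows", "payload": {
  "rows": [
    {"slide": [0, 0, 0], "delta_rot": [0, 0, 0], "fingers": -1},
    {"slide": [0, 0, 0], "delta_rot": [0, 0, 0], "fingers": -1},
    {"slide": [0, 0, 0], "delta_rot": [0, 0, 0], "fingers": -1},
    {"slide": [0, 0, 0], "delta_rot": [0, 0, 0], "fingers": -1},
    {"slide": [0, 0, 0], "delta_rot": [0, 0, 0], "fingers": -1},
    {"slide": [0, 0, 0], "delta_rot": [0, 0, 0], "fingers": -1}
  ],
  "squeeze": 55
}}

```text
time_s: 29.88
tcp_pos: [0.5469, -0.052, 0.1347]
eef_rot: [-180.0, -0.0, -87.9]
contact_force: [0.8, -0.3, -0.8]
gripper_width: 0.0482
gripper_force: 55.0
```

The grip is held (48 mm, 55 N). Lifting gently.

{"api": "play_rows", "payload": {
  "rows": [
    {"slide": [0, 0, -0.03], "delta_rot": [0, 0, 0], "fingers": -1},
    {"slide": [0, 0, -0.05], "delta_rot": [0, 0, 0], "fingers": -1},
    {"slide": [0, 0, -0.1], "delta_rot": [0, 0, 0], "fingers": -1},
    {"slide": [0, 0, -0.15], "delta_rot": [0, 0, 0], "fingers": -1},
    {"slide": [0, 0, -0.1], "delta_rot": [0, 0, 0], "fingers": -1},
    {"slide": [0, 0, 0], "delta_rot": [0, 0, 0], "fingers": -1},
    {"slide": [0, 0, 0], "delta_rot": [0, 0, 0], "fingers": -1}
  ]
}}

```text
time_s: 30.75
tcp_pos: [0.5462, -0.052, 0.1986]
eef_rot: [179.9, -0.0, -87.9]
contact_force: [-0.2, -0.1, -6.6]
gripper_width: 0.0483
gripper_force: 55.0
```

```bash
python3 - <<'E'
from plant import r
from h import *
s=r.get_state();T=s["tcp_pos"];print(T,s["contact_force"],s["moment"])
d={n:r.capture(n) for n in("scene","top")};pickle.dump(d,open("c8.pkl","wb"))
# tray, refined: non-blue mask in full (c8 has other shadows)
c=d["top"];h=cv2.cvtColor(c["image"],cv2.COLOR_BGR2HSV)
for k in("c0","c8"):
    c=pickle.load(open(k+".pkl","rb"))["top"];h=cv2.cvtColor(c["image"],cv2.COLOR_BGR2HSV)
    m=cv2.morphologyEx((h[...,1]<45).astype(np.uint8),cv2.MORPH_OPEN,np.ones((7,7)))
    P,q=rect(c,win(m,425,540,245,365),.016);print(k,q)
y=np.radians(s["eef_rot"][2]);g=np.array(q[0])/1000-T[:2]
print("d",g,"tool x,y units",(g@[np.cos(y),np.sin(y)])/.15,(g@[np.sin(y),-np.cos(y)])/.15)
E
```

```text
[ 0.54619966 -0.05201456  0.19861721] [-0.22908779 -0.0865596  -6.64696978] [-0.01576687  0.18252866 -0.05841051]
c0 ((471.00250244140625, -364.76922607421875), (199.7510223388672, 195.7161102294922), 16.264432907104492)
c8 ((470.68988037109375, -364.8682556152344), (200.40670776367188, 195.7310333251953), 16.264436721801758)
d [-0.07550977 -0.31285369] tool x,y units 2.0660206689817646 0.578858153653795
```

{"api": "play_rows", "payload": {
  "rows": [
    {"slide": [0.2, 0.056, 0], "delta_rot": [0, 0, 0], "fingers": -1},
    {"slide": [0.3, 0.084, 0], "delta_rot": [0, 0, 0], "fingers": -1},
    {"slide": [0.36, 0.1, 0], "delta_rot": [0, 0, 0], "fingers": -1},
    {"slide": [0.36, 0.1, 0], "delta_rot": [0, 0, 0], "fingers": -1},
    {"slide": [0.36, 0.1, 0], "delta_rot": [0, 0, 0], "fingers": -1},
    {"slide": [0.3, 0.084, 0], "delta_rot": [0, 0, 0], "fingers": -1},
    {"slide": [0.186, 0.055, 0], "delta_rot": [0, 0, 0], "fingers": -1},
    {"slide": [0, 0, 0], "delta_rot": [0, 0, 0], "fingers": -1}
  ]
}}

```text
time_s: 31.85
tcp_pos: [0.4701, -0.3667, 0.1981]
eef_rot: [179.9, 0.0, -88.1]
contact_force: [-0.8, -0.0, -6.5]
gripper_width: 0.048
gripper_force: 55.0
```

{"api": "play_rows", "payload": {
  "rows": [
    {"slide": [0, 0, 0.15], "delta_rot": [0, 0, 0], "fingers": -1},
    {"slide": [0, 0, 0.25], "delta_rot": [0, 0, 0], "fingers": -1},
    {"slide": [0, 0, 0.25], "delta_rot": [0, 0, 0], "fingers": -1},
    {"slide": [0, 0, 0.25], "delta_rot": [0, 0, 0], "fingers": -1},
    {"slide": [0, 0, 0.15], "delta_rot": [0, 0, 0], "fingers": -1},
    {"slide": [0, 0, 0.06], "delta_rot": [0, 0, 0], "fingers": -1},
    {"slide": [0, 0, 0], "delta_rot": [0, 0, 0], "fingers": -1},
    {"slide": [0, 0, 0], "delta_rot": [0, 0, 0], "fingers": -1}
  ]
}}

```text
time_s: 32.85
tcp_pos: [0.4723, -0.3653, 0.0341]
eef_rot: [-179.9, -0.1, -87.9]
contact_force: [-0.2, 0.3, -6.7]
gripper_width: 0.048
gripper_force: 55.0
```

{"api": "play_rows", "payload": {
  "rows": [
    {"slide": [0, 0, 0.05], "delta_rot": [0, 0, 0], "fingers": -1},
    {"slide": [0, 0, 0.05], "delta_rot": [0, 0, 0], "fingers": -1},
    {"slide": [0, 0, 0], "delta_rot": [0, 0, 0], "fingers": -1},
    {"slide": [0, 0, 0], "delta_rot": [0, 0, 0], "fingers": -1}
  ]
}}

```text
time_s: 33.35
tcp_pos: [0.4714, -0.3651, 0.0179]
eef_rot: [180.0, -0.0, -87.9]
contact_force: [-0.3, -0.5, -6.6]
gripper_width: 0.0483
gripper_force: 55.0
```

{"api": "play_rows", "payload": {
  "rows": [
    {"slide": [0, 0, 0.014], "delta_rot": [0, 0, 0], "fingers": -1},
    {"slide": [0, 0, 0], "delta_rot": [0, 0, 0], "fingers": -1}
  ]
}}

```text
time_s: 33.6
tcp_pos: [0.4713, -0.365, 0.0157]
eef_rot: [180.0, -0.0, -87.9]
contact_force: [-0.3, 0.0, -6.6]
gripper_width: 0.0484
gripper_force: 55.0
```

{"api": "play_rows", "payload": {
  "rows": [
    {"slide": [0, 0, 0.009], "delta_rot": [0, 0, 0], "fingers": -1},
    {"slide": [0, 0, 0], "delta_rot": [0, 0, 0], "fingers": -1}
  ]
}}

```text
time_s: 33.85
tcp_pos: [0.4713, -0.365, 0.0144]
eef_rot: [180.0, -0.0, -87.9]
contact_force: [-0.3, -0.3, -7.1]
gripper_width: 0.0481
gripper_force: 55.0
```

{"api": "play_rows", "payload": {
  "rows": [
    {"slide": [0, 0, 0.007], "delta_rot": [0, 0, 0], "fingers": -1},
    {"slide": [0, 0, 0], "delta_rot": [0, 0, 0], "fingers": -1}
  ]
}}

```text
time_s: 34.1
tcp_pos: [0.4713, -0.365, 0.0133]
eef_rot: [180.0, -0.0, -87.9]
contact_force: [0.7, -0.2, -6.9]
gripper_width: 0.0482
gripper_force: 55.0
```

{"api": "play_rows", "payload": {
  "rows": [
    {"slide": [0, 0, 0.007], "delta_rot": [0, 0, 0], "fingers": -1},
    {"slide": [0, 0, 0], "delta_rot": [0, 0, 0], "fingers": -1}
  ]
}}

```text
time_s: 34.35
tcp_pos: [0.4714, -0.3649, 0.0126]
eef_rot: [-180.0, -0.0, -87.9]
contact_force: [-0.6, 2.6, -2.4]
gripper_width: 0.048
gripper_force: 55.0
```

{"api": "play_rows", "payload": {
  "rows": [
    {"slide": [0, 0, 0.007], "delta_rot": [0, 0, 0], "fingers": -1},
    {"slide": [0, 0, 0], "delta_rot": [0, 0, 0], "fingers": -1}
  ]
}}

```text
time_s: 34.6
tcp_pos: [0.4715, -0.3647, 0.0118]
eef_rot: [-180.0, -0.0, -87.9]
contact_force: [-2.4, 4.9, 1.7]
gripper_width: 0.0479
gripper_force: 55.0
```

{"api": "play_rows", "payload": {
  "rows": [
    {"slide": [0, 0, 0.006], "delta_rot": [0, 0, 0], "fingers": -1},
    {"slide": [0, 0, 0], "delta_rot": [0, 0, 0], "fingers": -1}
  ]
}}

```text
time_s: 34.85
tcp_pos: [0.4715, -0.3644, 0.0114]
eef_rot: [-180.0, -0.0, -87.9]
contact_force: [-1.7, 8.8, 7.4]
gripper_width: 0.048
gripper_force: 55.0
```

The lid's low edge has touched the tray. I'll ease the squeeze so it can level in the pads, settle it, then open.

{"api": "play_rows", "payload": {
  "rows": [
    {"slide": [0, 0, 0], "delta_rot": [0, 0, 0], "fingers": -1},
    {"slide": [0, 0, 0], "delta_rot": [0, 0, 0], "fingers": -1},
    {"slide": [0, 0, 0.006], "delta_rot": [0, 0, 0], "fingers": -1},
    {"slide": [0, 0, 0], "delta_rot": [0, 0, 0], "fingers": -1}
  ],
  "squeeze": 6
}}

```text
time_s: 35.35
tcp_pos: [0.4719, -0.3654, 0.0104]
eef_rot: [-179.9, -0.1, -87.9]
contact_force: [-0.9, 4.2, 6.7]
gripper_width: 0.0498
gripper_force: 6.0
```

{"api": "play_rows", "payload": {
  "rows": [
    {"slide": [0, 0, 0.006], "delta_rot": [0, 0, 0], "fingers": -1},
    {"slide": [0, 0, 0], "delta_rot": [0, 0, 0], "fingers": -1}
  ],
  "squeeze": 3
}}

```text
time_s: 35.6
tcp_pos: [0.4719, -0.3658, 0.0093]
eef_rot: [-179.9, -0.1, -87.9]
contact_force: [-0.5, -0.7, 4.8]
gripper_width: 0.0497
gripper_force: 3.0
```

{"api": "play_rows", "payload": {
  "rows": [
    {"slide": [0, 0, 0], "delta_rot": [0, 0, 0], "fingers": 1},
    {"slide": [0, 0, 0], "delta_rot": [0, 0, 0], "fingers": 1},
    {"slide": [0, 0, 0], "delta_rot": [0, 0, 0], "fingers": 1},
    {"slide": [0, 0, 0], "delta_rot": [0, 0, 0], "fingers": 1},
    {"slide": [0, 0, 0], "delta_rot": [0, 0, 0], "fingers": 1},
    {"slide": [0, 0, 0], "delta_rot": [0, 0, 0], "fingers": 1}
  ]
}}

```text
time_s: 36.35
tcp_pos: [0.4714, -0.365, 0.0086]
eef_rot: [180.0, -0.0, -87.9]
contact_force: [-0.9, -0.5, -0.3]
gripper_width: 0.0874
gripper_force: 0.0
```

{"api": "play_rows", "payload": {
  "rows": [
    {"slide": [0, 0, -0.1], "delta_rot": [0, 0, 0], "fingers": 1},
    {"slide": [0, 0, -0.25], "delta_rot": [0, 0, 0], "fingers": 1},
    {"slide": [0, 0, -0.35], "delta_rot": [0, 0, 0], "fingers": 1},
    {"slide": [0, 0, -0.35], "delta_rot": [0, 0, 0], "fingers": 1},
    {"slide": [0.35, 0, -0.2], "delta_rot": [0, 0, 0], "fingers": 1},
    {"slide": [0.35, 0, 0], "delta_rot": [0, 0, 0], "fingers": 1},
    {"slide": [0.35, 0, 0], "delta_rot": [0, 0, 0], "fingers": 1},
    {"slide": [0, 0, 0], "delta_rot": [0, 0, 0], "fingers": 1}
  ]
}}

```text
time_s: 37.35
tcp_pos: [0.4761, -0.5253, 0.1959]
eef_rot: [180.0, -0.0, -88.1]
contact_force: [-0.4, 0.6, 0.1]
gripper_width: 0.0877
gripper_force: 0.0
```

{"api": "play_rows", "payload": {
  "rows": [
    {"slide": [0, 0, 0], "delta_rot": [0, 0, 0], "fingers": 1},
    {"slide": [0, 0, 0], "delta_rot": [0, 0, 0], "fingers": 1},
    {"slide": [0, 0, 0], "delta_rot": [0, 0, 0], "fingers": 1},
    {"slide": [0, 0, 0], "delta_rot": [0, 0, 0], "fingers": 1}
  ]
}}

```text
time_s: 37.85
tcp_pos: [0.4774, -0.5218, 0.1967]
eef_rot: [-180.0, -0.0, -87.8]
contact_force: [-0.3, 0.1, 0.0]
gripper_width: 0.088
gripper_force: 0.0
```

```bash
python3 - <<'E'
from plant import r
from h import *
d={n:r.capture(n) for n in("scene","top")};pickle.dump(d,open("c9.pkl","wb"))
print(r.get_state()["tcp_pos"])
c0=pickle.load(open("c0.pkl","rb"))
for n in("top","scene"):
    c=d[n];print(n,"expected grip top",proj(c,[.4716,-.3650,.0375]),"plate ctr",proj(c,[.4716,-.365,.0175]))
    u,v=map(int,proj(c,[.4716,-.365,.0375]))
    g=cv2.cvtColor(c["image"],cv2.COLOR_BGR2GRAY)
    m=win(g<85,u-12,u+13,v-12,v+13).astype(np.uint8);k,l,st,ce=cv2.connectedComponentsWithStats(m);print([(s.tolist(),e.round(1).tolist()) for s,e in zip(st[1:],ce[1:]) if s[4]>20])
    for nm,X in(("beaker",(.74,-.09,.03)),("bottle",(.69,-.24,.05)),("brush",(.68,.2,.01))):
        u,v=map(int,proj(c,X));w=40
        s_=np.s_[max(v-w,0):v+w,max(u-w,0):u+w]
        print(nm,(np.abs(c["image"][s_].astype(int)-c0[n]["image"][s_]).max(2)>40).sum())
E
```

```text
[ 0.4773492  -0.52196868  0.19644508]
top expected grip top (np.float64(486.8298790790185), np.float64(306.99980800433434)) plate ctr (np.float64(484.16301864834065), np.float64(306.5474553027692))
[([474, 294, 25, 23, 346], [486.9, 302.3])]
beaker 0
bottle 732
brush 0
scene expected grip top (np.float64(169.69301295655853), np.float64(312.8157796747307)) plate ctr (np.float64(171.34175536073164), np.float64(317.65271029277073))
[([157, 307, 25, 18, 298], [170.9, 317.2])]
beaker 0
bottle 1364
brush 72
```

{"api": "play_rows", "payload": {
  "rows": [
    {"slide": [-0.4, 0, 0], "delta_rot": [0, 0, 0], "fingers": 1},
    {"slide": [-0.4, 0, 0], "delta_rot": [0, 0, 0], "fingers": 1},
    {"slide": [-0.4, 0, 0], "delta_rot": [0, 0, 0], "fingers": 1},
    {"slide": [-0.4, 0, 0], "delta_rot": [0, 0, 0], "fingers": 1},
    {"slide": [-0.4, 0, 0], "delta_rot": [0, 0, 0], "fingers": 1},
    {"slide": [-0.4, 0, 0], "delta_rot": [0, 0, 0], "fingers": 1},
    {"slide": [-0.4, 0, 0], "delta_rot": [0, 0, 0], "fingers": 1},
    {"slide": [-0.4, 0, 0], "delta_rot": [0, 0, 0], "fingers": 1}
  ]
}}

```text
time_s: 38.95
tcp_pos: [0.4593, -0.0408, 0.1964]
eef_rot: [-179.9, -0.0, -87.9]
contact_force: [1.8, 0.6, 0.1]
gripper_width: 0.0875
gripper_force: 0.0
```

{"api": "play_rows", "payload": {
  "rows": [
    {"slide": [-0.4, 0, 0], "delta_rot": [0, 0, 0], "fingers": 1},
    {"slide": [-0.4, 0, 0], "delta_rot": [0, 0, 0], "fingers": 1},
    {"slide": [0, 0, 0], "delta_rot": [0, 0, 0], "fingers": 1},
    {"slide": [0, 0, 0], "delta_rot": [0, 0, 0], "fingers": 1},
    {"slide": [0, 0, 0], "delta_rot": [0, 0, 0], "fingers": 1},
    {"slide": [0, 0, 0], "delta_rot": [0, 0, 0], "fingers": 1}
  ]
}}

```text
time_s: 39.7
tcp_pos: [0.4553, 0.0762, 0.1959]
eef_rot: [-180.0, -0.0, -88.0]
contact_force: [-0.7, -0.2, 0.4]
gripper_width: 0.0875
gripper_force: 0.0
```

```bash
python3 - <<'E'
from plant import r
from h import *
d={n:r.capture(n) for n in("scene","top")};pickle.dump(d,open("c10.pkl","wb"))
s=r.get_state();print(s["tcp_pos"],np.abs(s["qd"]).max())
c0=pickle.load(open("c0.pkl","rb"))
for n in("top","scene"):
    c=d[n];X=[.4716,-.3650,.0375];u,v=proj(c,X);print(n,"expected cap",u,v);u,v=int(u),int(v)
    g=cv2.cvtColor(c["image"],cv2.COLOR_BGR2GRAY)
    print(g[v-12:v+13:2,u-26:u+27:2])
    m=win(g<110,u-12,u+13,v-12,v+13).astype(np.uint8);k,l,st,ce=cv2.connectedComponentsWithStats(m);print([(a.tolist(),e.round(1).tolist()) for a,e in zip(st[1:],ce[1:]) if a[4]>20])
    h=[cv2.cvtColor(e["image"],cv2.COLOR_BGR2HSV) for e in(c0[n],c)]
    for nm,w in(("bottle",(405,450,178,220) if n=="top" else (250,290,315,370)),):
        print(nm,[(lambda q:(q[1].mean().round(1),q[0].mean().round(1)))(np.nonzero(win((x[...,1]>150)&(x[...,0]<20),*w))) for x in h])
E
```

```text
[0.45525334 0.07640942 0.19593638] 0.26840988038821806
top expected cap 486.8298790790185 306.99980800433434
[[171 130  99 138 141 139 140 139 136 127 115 114 119 120 126 136 135 135
  135 134 135 152 169 170 171 171 172]
 [155  94 127 141 141 141 138 136 123  71  74 107 125 129 130 127 130 134
  133 134 136 135 158 171 172 173 172]
 [137  92 136 140 142 140 137 110  58  86 128 134 128 124 128 131 131 129
  131 134 134 134 151 171 173 172 171]
 [107 108 139 141 141 139 122  67  70 127 132 102  76  75  78 104 127 131
  129 133 136 132 136 165 173 172 171]
 [ 96 118 141 141 142 133  81  44 106 135 107  65  62  63  62  69 102 128
  130 133 133 131 133 157 172 173 172]
 [100 127 142 141 140 134  87  55 124 132  83  64  65  64  64  64  74 123
  130 130 131 132 134 157 173 173 172]
 [101 132 143 140 138 140 105  64 130 128  75  64  61  64  64  65  69 112
  131 127 131 131 134 156 171 172 170]
 [117 124 141 140 138 137 109  56 120 131  77  64  63  64  65  63  71 114
  130 130 132 133 132 157 171 171 170]
 [137 116 142 139 139 140 121  57 107 131  97  68  64  64  63  64  87 126
  127 130 131
[... 1610 characters left out ...]
0]
 [164 163 163 163 157 126 118 116 114 110 116  98  71  63  68  90 110 108
   72  44  94 117 120 119 112 106 160]
 [163 163 163 164 152 121 118 116 117 100 104 115 111 110 111 114 101  74
   41  63 107 117 120 120 109 102 159]
 [163 163 164 164 151 119 118 116 117 106  69  86 103 104  98  81  55  43
   51  95 118 118 121 119  93 105 160]
 [163 163 164 163 153 121 118 117 118 117  90  56  53  55  52  43  42  59
   98 115 119 118 120 113  79 133 163]
 [163 163 164 163 158 125 119 117 117 119 117  99  80  69  61  77  87 109
  119 119 119 118 116  87  97 156 164]]
[([160, 306, 22, 19, 301], [171.6, 315.4])]
bottle [(np.float64(268.6), np.float64(340.6)), (np.float64(268.6), np.float64(340.6))]
```

The lid's cap is within about 1 px of its expected place in both views: flat, grip up, and centred in the tray. The bottle and beaker haven't moved, and nothing went near the brush, which is unmoved in the top view. Handing in.

```bash
python3 -c "
from plant import r
print(r.close_job())"
```

```text
the job is handed in; nothing more can be done
None
```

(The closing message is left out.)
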